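# Fetch the salt shaker from the turntable under the shelf

## Robot

A 6-joint arm with a two-finger parallel gripper is mounted at the origin on a cart in front of the work surface, level with it; the furniture and walls round the work are solid. World frame = base frame: x ahead of the robot, y to its left, z up, the work surface at z = 0. Lengths are in m, angles in degrees, forces in N, time in s.
With the tool pointing down it reaches from about 0.35 to 0.875 m from the base axis. Payload 4.2 kg.
Tool frame: the origin (TCP) lies between the finger pads; the fingertips stand 22 mm ahead of it and the grasp point (between the pads) lies 3 mm ahead of it (ctrl.finger_overhang is the distance from the TCP to the fingertips, in m); z points along the fingers, y is the direction in which the jaws open and shut (so a half turn about z gives the same grasp; the last joint's range is limited). The gripper opens to 87 mm and grips with 3 to 60 N. Pads are 19 mm wide; open, the fingers measure 117 mm over their backs; the gripper's body (75 mm by 190 mm) begins 51 mm behind the grasp point.
Start: joints at [-54.225, 22.042, 0.453, 0, -68.411, -14.817], TCP at [0.224, -0.584, 0.209] pointing down, gripper open.
Joint ranges: [-179.83, 179.83], [-69.29, 118.12], [-61.27, 80.66], [-181.25, 117.63], [-171.15, -9.14], [-177.46, 177.46]. Speed limits (degrees/s): [159.86, 159.86, 180, 180, 180, 180].

## Interface

Orientations are given as a 3x3 rotation matrix whose columns are the frame's x, y, z axes.
In Python, from station import ctrl, imaging gives the robot as it stands.
- The arm moves only by the tool jog_arm, never from a script. Its argument "targets" is a list of rows, each a list of 7 numbers: the shift along the tool's x, y, z in units of 0.02 m (1.0 is 0.02 m), then the turn, a rotation vector about the tool's x, y, z in units of 8 degrees (1.0 is 8 degrees), then the closure, from -1 (fully open) to 1 (shut). In form: [[x, y, z, rx, ry, rz, fingers], ...]. A call has 1 to 8 rows; each row shifts and turns the commanded pose from where the row before left it, along the tool's axes as they then stand; what a row does not reach is not made up. A row lasts 1/8 s, in which the tool goes at most 62.5 mm and 10.7 degrees, less where a joint would pass 70% of its speed; a pose out of reach is approached as far as the arm can. A call with a number of a shift or a turn outside -1 to 1 is refused whole. A call with a gripper value outside its range is refused whole. The fingers move at their own pace and stop on an object; "squeeze" is the grip in N (left out, the last holds). Time passes only in rows, so rows that do not move let the fingers close. It gives the time, the measured TCP pose, the force and the opening at its end, in the units of the state.
- ctrl.get_obs(): the state, without advancing time (a new reading comes with each control period).
- imaging.camera(name): name is "side" or "top"; returns the picture (400x640x3 uint8, red, green, blue); there is no depth.
- imaging.camera_info(name): a dict with "fx", "fy", "cx", "cy" (pixels), "R" (3x3) and "t" (3): a world point X has camera coordinates R X + t. Camera axes: x right, y down, z forward; pixel columns grow to the right and rows downward; lengths in m; the calibration is good to about 2 mm. A picture is of the moment at which its call begins. camera_info takes no time and is no camera call.
- ctrl.hand_in(): hands the job in, once; it reports no verdict.
The state is a dict: "time_s": time; "joints": joint angles; "qd": joint speeds; "joint_efforts": joint torques, N m; "position": TCP position; "orientation": TCP orientation; "wrist_force": force on the tool from outside, world axes, zero at the start; "torque": the same for the moment, N m; "grip_width": finger opening in m.
Only numpy, scipy, OpenCV 4.12 (cv2) and the standard library are available. Lean on these libraries where they do the work, as an engineer would, in place of code of your own. Each camera call takes 0.05 s, during which the arm holds its last target. There are 200 camera calls.

## Task

Push the finger tabs on the turntable's rim until the salt shaker stands at the front, in line with the middle of the riser shelf's front edge, and let the turntable come to rest there. Then take the salt shaker out from under the shelf edge, keeping it upright, and stand it in the empty small cell of the table caddy. Do not tip over anything else on the turntable or the caddy.

Things in the scene. Friction and masses are not known exactly. Their poses are not given: they have to be found in the camera images.
- riser: Steel riser shelf, fixed. Origin on the table on the turntable's axis, mid-width; -x is its front, +y left, z up. Board 420 mm wide (y), from x = -95 mm (front edge) to +110 mm, underside 250 mm above the table, 18 mm thick; things on it reach 365 mm. Round legs, 28 mm at the foot, at x = -25 and +93, y = -194 and +194 mm. The turntable sticks out in front of the board.
- salt_center (a point): Centre (half-way up) of the salt shaker, the smallest thing on the turntable: clear round body with a domed grey metal cap, 44 mm across (cap, top 20 mm, 34 mm), 90 mm tall, 0.1 kg, z along its axis. Starts left or right of the axis, under the shelf, about 93 mm from the axis, centre 69 mm above the table. At the front its centre is at riser x about -93 mm, y = 0 (within 20 mm).
- turntable (a joint): Turntable angle about its upright axis, rad, growing anticlockwise seen from above; free to turn many times either way. Light friction (about 1 N at the rim); stops at once when no longer pushed. Grey plastic tray, 280 mm across, lip 36 mm and floor 24 mm above the table.
- tab_1 (a point): One (starts near the front) of 6 finger tabs, alike, every 60 degrees round the turntable's rim, turning with it: a flat tongue 22 mm wide (tangentially) with a round end, from the rim, 140 mm from the axis, out to 176 mm; underside 15 mm, top 31 mm above the table. Point on its middle line, 158 mm from the axis, 23 mm above the table.
- shaker_tall: White shaker bottle with a cap, round, 58 mm across, 150 mm tall, standing loose on the turntable; origin at the centre of its underside, z up. Leave it standing.
- bottle_dark: Dark sauce bottle, round, 66 mm across, 165 mm tall, standing loose on the turntable; origin at the centre of its underside, z up. Leave it standing.
- jar_dark: Dark jar with a black cap, round, 68 mm across, 180 mm tall, standing loose on the turntable; origin at the centre of its underside, z up. Leave it standing.
- caddy: Open steel table caddy, 146 (x) by 166 mm (y), loose, 1.2 kg. Origin: centre of underside; -x front, +y left, z up. Walls, dividers 3 mm thick, 24 mm high (back 34). Fixed in it: bottle (68 mm across, 210 tall, at x +30, y -41), squeeze bottle (50 across, 196 tall, x +32, y +41), wire handle at the back, 181 high; front right a card block 35 high. Front left: the empty small cell.
- small_cell (a point): Centre of the floor of the caddy's empty small cell, 56 mm by 56 mm inside, 5 mm above the table, walls rising 19 mm above this floor; x and y along the caddy's.
- turntable_base: Round foot of the turntable, fixed on the table under the tray, 150 mm across, with the turntable on it. Origin on the turntable's upright axis at table height, the same point as the riser's; its own direction has no meaning.
Things that resemble listed ones, but are neither listed nor needed, are in the scene too. What is shaped like the bottle_dark but pink is not meant.

How it is judged (in metres and radians):
On the way, in this order (a step that is already met when the one before it is completed fails the run):
1. the fingers push on the turntable and it turns (contact force between the fingers and turntable_base above 0.2 N and (velocity of joint turntable above 0.02 rad/s or velocity of joint turntable below -0.02 rad/s)), for 0.05 s.
2. the turntable has been turned and is at rest with the salt shaker upright on it, not held, at the front, within 20 mm of the middle (y of salt_center in the frame of riser between -0.02 and 0.02 m and x of salt_center in the frame of riser between -0.118 and -0.075 m and height (world z) of salt_center below 0.074 m and angle between salt_center's own z axis and vertical below 0.1 rad and distance of tab_1 from where it was at the start of the episode above 0.06 m and contact force between the fingers and salt below 0.3 N and velocity of joint turntable between -0.05 and 0.05 rad/s), for 0.2 s.
3. the salt shaker is lifted and out in front of the shelf (x of salt_center in the frame of riser below -0.13 m and height (world z) of salt_center above 0.075 m), for 0.1 s.
At the end, for the whole second after the job is handed in: The salt shaker stands upright (within 6 degrees), released and at rest on the floor of the caddy's small cell (centre within 12 mm of the cell's centre); the caddy is level and the other three things on the turntable stand upright (horizontal distance between salt_center and small_cell below 0.012 m and height (world z) of salt_center below 0.056 m and angle between each of salt_center, shaker_tall, bottle_dark, jar_dark's own z axis and vertical below 0.1 rad and linear speed of salt below 0.02 m/s and angle between caddy's own z axis and vertical below 0.05 rad); the robot touches nothing.
It fails at once if the salt shaker is tipped more than 35 degrees (angle between salt_center's own z axis and vertical above 0.6 rad).
It fails at once if another thing on the turntable is tipped over (angle between any of shaker_tall, bottle_dark, jar_dark's own z axis and vertical above 0.6 rad).
It fails at once if the caddy is tipped (angle between caddy's own z axis and vertical above 0.35 rad).
It also fails if it takes over 58 s, if anything falls off the work surface, if the arm or the gripper's body presses on something with over 40 N, if the wrist force passes 120 N, or if a joint passes its speed limit or range.

## Working session

There is one attempt and no reset: what is moved stays moved. The work goes in short steps, Python scripts to look and compute and a tool call to move; the robot and the scene stay as the last step left them, time stands still between calls to the robot, and variables do not carry over. Pictures are saved under pics/ and viewed, about 8 in all and at most 12, crops included, and the job is handed in when it is done.

Besides the shell and the picture viewer there is one more tool, called after "Call:" by a JSON object that holds its "op" and its "data". jog_arm: Moves the arm, as the interface text tells. Shifts and turns lie within -1 to 1; 1 stands for 0.02 m of shift or 8 degrees of turn. Its arguments: {"type":"object","properties":{"targets":{"type":"array"},"squeeze":{"type":"number"}},"required":["targets"]}

```bash
mkdir -p pics; cat > h.py <<'E'
import numpy as np, cv2
from station import ctrl, imaging
def info(n):
    i=imaging.camera_info(n); return i,np.array(i['R']),np.array(i['t'])
def proj(n,X):
    i,R,t=info(n); c=np.atleast_2d(X)@R.T+t
    return np.c_[i['fx']*c[:,0]/c[:,2]+i['cx'], i['fy']*c[:,1]/c[:,2]+i['cy']]
def ray(n,u,v):
    i,R,t=info(n); d=R.T@np.array([(u-i['cx'])/i['fx'],(v-i['cy'])/i['fy'],1]); return -R.T@t,d
def at(n,u,v,z):
    o,d=ray(n,u,v); return o+d*(z-o[2])/d[2]
def tri(p,q):
    (o,d),(e,f)=ray('top',*p),ray('side',*q)
    s=np.linalg.lstsq(np.c_[d,-f],e-o,rcond=None)[0]
    a,b=o+s[0]*d,e+s[1]*f; return (a+b)/2,np.linalg.norm(a-b)
def snap(n,f):
    im=imaging.camera(n); cv2.imwrite('pics/'+f,im[:,:,::-1]); return im
E
python3 - <<'E'
from h import *
snap('top','t0.png');snap('side','s0.png')
for n in('top','side'):
    i,R,t=info(n);print(n,i['fx'],i['cx'],i['cy'],-R.T@t,R.round(3).tolist())
o=ctrl.get_obs();print(o['time_s'],o['position'],o['orientation'],o['grip_width'],ctrl.finger_overhang)
E
```

```text
top 435.93348965689904 321.4513779042338 196.61749309461516 [-0.12196321 -0.08192199  1.32873439] [[0.174, -0.985, -0.003], [-0.865, -0.152, -0.478], [0.47, 0.086, -0.878]]
side 406.6937634760687 313.06278204083463 196.80313744209369 [0.22545807 1.09082859 0.69626154] [[-0.954, -0.3, 0.017], [-0.162, 0.465, -0.87], [0.254, -0.833, -0.492]]
0.1 [ 0.22335234 -0.58311519  0.20758336] [[-9.33908000e-01 -3.57512515e-01 -8.05486153e-04]
 [-3.57513404e-01  9.33906308e-01  1.78130778e-03]
 [ 1.15408775e-04  1.95154968e-03 -9.99998089e-01]] 0.08696386748094401 0.022
```

View pics/t0.png

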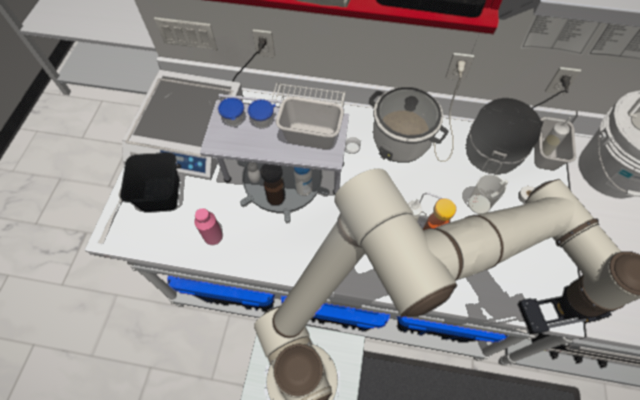

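View pics/s0.png

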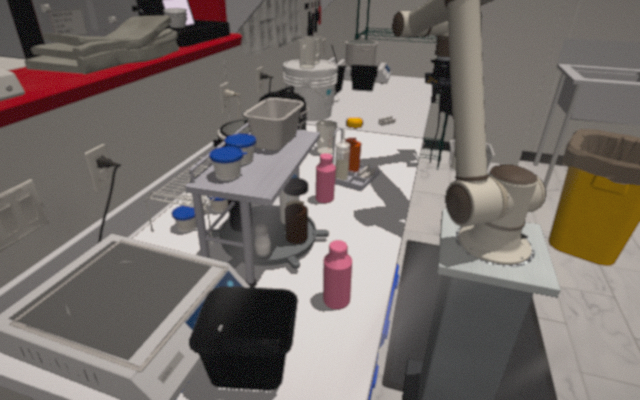

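The top view shows the riser (about 205–350, 90–195), the turntable tabs near (285,213), and the caddy partly hidden by the arm near (430,215). The side view shows the riser, the turntable and the caddy near (355,165). I'll zoom in next.

```bash
python3 - <<'E'
import cv2,numpy as np
a=cv2.imread('pics/t0.png')[135:235,195:355];b=cv2.imread('pics/s0.png')[110:290,170:410]
a=cv2.resize(a,(800,500),interpolation=cv2.INTER_CUBIC);cv2.imwrite('pics/t0c.png',a)
b=cv2.resize(b,(800,600),interpolation=cv2.INTER_CUBIC);cv2.imwrite('pics/s0c.png',b)
E
```

```text
(no output)
```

View pics/t0c.png

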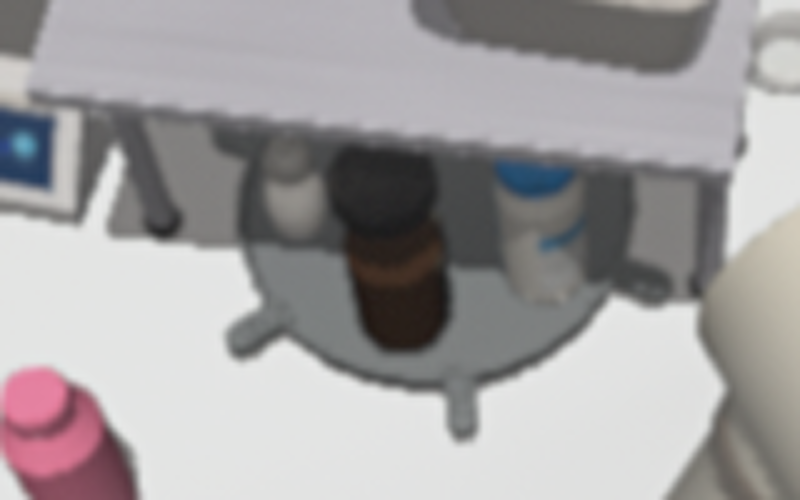

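View pics/s0c.png

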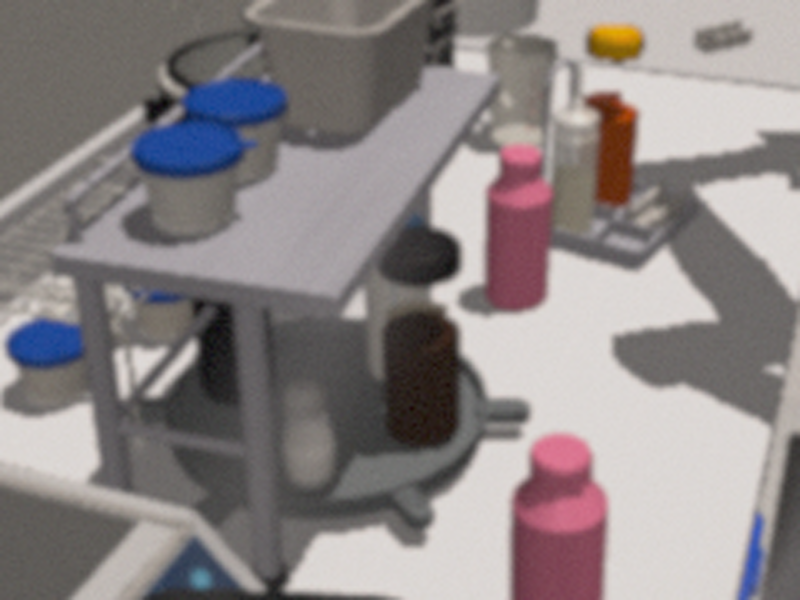

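Top crop: the salt shaker is at the left, about px (254,174). The dark bottle is at the front, the white shaker with the blue cap front right, and tab ends are at (241,205), (287,222) and (328,193). Side crop: the salt is at (263,245), tab ends at (328,233) and (294,266), and the near caddy corner at (362,189). Next I'll fit the riser and table poses.

```bash
cat > fit.py <<'E'
from h import *
from scipy.optimize import least_squares
T=lambda x,y:(195+x/5,135+y/5)
S=lambda x,y:(170+x*.3,110+y*.3)
# riser-frame pts
obs=[('top',(-.095,.21,.268),T(33,92)),('top',(-.095,-.21,.268),T(740,158)),
('side',(-.095,.21,.268),S(337,288)),('side',(.11,.21,.268),S(65,248)),('side',(-.095,-.21,.268),S(497,77)),
('side',(-.025,.194,0.0),S(272,583)),('top',(-.025,.194,0),T(160,228))]
def W(p,X): 
    c,s=np.cos(p[2]),np.sin(p[2]);X=np.asarray(X);return np.array([p[0]+c*X[0]-s*X[1],p[1]+s*X[0]+c*X[1],X[2]])
tabs=[('top',1,T(232,350)),('top',0,T(462,437)),('top',-1,T(668,292)),('side',0,S(527,411)),('side',1,S(418,522))]
def tabp(p,k): a=p[2]+np.pi+p[3]-k*np.pi/3; return np.array([p[0]+.176*np.cos(a),p[1]+.176*np.sin(a),.02])
def f(p):
    r=[proj(n,W(p,X))[0]-q for n,X,q in obs]+[proj(n,tabp(p,k))[0]-q for n,k,q in tabs]
    return np.concatenate(r)
s=least_squares(f,[.6,.2,0,0.2],loss='soft_l1')
E
python3 - <<'E'
from fit import *
print(s.x,f(s.x).reshape(-1,2).round(1).tolist())
for k in(0,1,-1):print(tabp(s.x,k))
c,d=tri(T(291,152),S(303,392));print('salt top?',c,d)
c,d=tri(T(297,198),S(308,445));print('salt mid',c,d)
for n,u in(('top',T(297,198)),('side',S(308,445))):
  X=at(n,*u,.069);dx=X-s.x[0:1].tolist().__add__([s.x[1],0]);print(n,X,np.hypot(dx[0],dx[1]),np.degrees(np.arctan2(dx[1],dx[0])))
for u in(S(640,265),S(700,207)):print('caddy',at('side',*u,.0))
print('pink',at('side',*S(517,303),0))
E
```

```text
[0.63371414 0.19231458 0.05675165 0.24602014] [[-1.2, -0.1], [0.1, 0.7], [1.4, 0.9], [-4.1, 0.5], [-0.4, -2.2], [0.1, -1.9], [1.4, -0.5], [-0.9, -1.3], [0.3, -0.6], [1.0, 0.1], [0.4, 0.4], [0.9, 0.2]]
[0.46571973 0.13983717 0.02      ]
[0.50427017 0.3115633  0.02      ]
[0.5951637  0.02058845 0.02      ]
salt top? [0.61254146 0.28326456 0.10051073] 0.0006464574518521774
salt mid [0.60854358 0.28503788 0.05051622] 0.002386472729595686
top [0.59662631 0.27954666 0.069     ] 0.09478893558709242 113.03338957882279
side [0.59892684 0.30739749 0.069     ] 0.12022576013494353 106.81903297353087
caddy [ 0.43346984 -0.19697671  0.        ]
caddy [ 0.39530346 -0.36208269  0.        ]
pink [ 0.53677092 -0.0740906   0.        ]
```

```bash
cat >> h.py <<'E'
from scipy.spatial.transform import Rotation as Ro
def Rt(yaw,tilt):  # tool y ~ world +y, z forward-down, tilt from vertical
    return Ro.from_euler('ZY',[yaw,-tilt],degrees=True).as_matrix()@np.diag([-1,1,-1])
def plan(pts,P=None,R=None,g=-1):
    """pts: list of (pos, R); print rows in tool units"""
    o=ctrl.get_obs(); P=np.array(o['position']) if P is None else np.array(P); R=np.array(o['orientation']) if R is None else R
    for p1,R1 in pts:
        p1=np.array(p1); w=Ro.from_matrix(R.T@R1).as_rotvec(degrees=True)/8
        d=p1-P; n=1
        while True:
            rows=[];Rc=R
            for k in range(n):
                rows.append(np.r_[Rc.T@(d/n)/.02,w/n]); Rc=Rc@Ro.from_rotvec(w/n*8,degrees=True).as_matrix()
            if np.abs(rows).max()<=.97: break
            n+=1
        print('-> ',p1.round(3),n,'rows')
        r=np.round(rows,2)
        if np.ptp(r,axis=0).max()<.02: print('  all:',r[0].tolist())
        else: print(str(r.tolist()).replace('], ','],\n '))
        P,R=p1,R1
def st():
    o=ctrl.get_obs();print(round(o['time_s'],2),np.round(o['position'],4),np.round(o['orientation'],3).tolist(),np.round(o['wrist_force'],1),np.round(o['joints'],0),round(o['grip_width'],4))
E
python3 - <<'E'
from h import *
from fit import T,S
print('pinkL',at('side',337,305,0),at('side',337,245,.165),at('top',213,242,0))
print('dark',at('top',*T(405,335),.03),at('side',*S(422,435),.03)); print('white',at('top',*T(545,290),.03))
R=Rt(3.25,45);print(R)
plan([((.42,-.15,.31),Rt(3.25,30)),((.40,.18,.25),R),((.40,.18,.12),R)])
E
```

```text
pinkL [0.37412541 0.39046415 0.        ] [0.38479631 0.37962328 0.165     ] [0.36047175 0.36950606 0.        ]
dark [0.52635173 0.19233444 0.03      ] [0.53768815 0.21491333 0.03      ]
white [0.5766721  0.10606525 0.03      ]
[[-7.05969521e-01 -5.66927876e-02  7.05969521e-01]
 [-4.00878545e-02  9.98391671e-01  4.00878545e-02]
 [-7.07106781e-01  3.46944695e-18 -7.07106781e-01]]
->  [ 0.42 -0.15  0.31] 22 rows
[[-0.77, 0.76, -0.23, 0.03, -0.17, 0.1],
 [-0.76, 0.77, -0.22, 0.03, -0.17, 0.1],
 [-0.76, 0.78, -0.2, 0.03, -0.17, 0.1],
 [-0.75, 0.79, -0.19, 0.03, -0.17, 0.1],
 [-0.75, 0.8, -0.17, 0.03, -0.17, 0.1],
 [-0.74, 0.81, -0.16, 0.03, -0.17, 0.1],
 [-0.73, 0.82, -0.14, 0.03, -0.17, 0.1],
 [-0.72, 0.83, -0.13, 0.03, -0.17, 0.1],
 [-0.71, 0.84, -0.11, 0.03, -0.17, 0.1],
 [-0.71, 0.85, -0.1, 0.03, -0.17, 0.1],
 [-0.7, 0.85, -0.09, 0.03, -0.17, 0.1],
 [-0.69, 0.86, -0.07, 0.03, -0.17, 0.1],
 [-0.68, 0.87, -0.06, 0.03, -0.17, 0.1],
 [-0.67, 0.88, -0.05, 0.03, -0.17, 0.1],
 [-0.65, 0.89, -0.04, 0.03, -0.17, 0.1],
 [-0.64, 0.9, -0.03, 0.03, -0.17, 0.1],
 [-0.63, 0.91, -0.01, 0.03, -0.17, 0
[... 281 characters left out ...]
.92, 0.14, -0.0, -0.1, 0.0],
 [0.09, 0.92, 0.14, -0.0, -0.1, 0.0],
 [0.09, 0.92, 0.14, -0.0, -0.1, 0.0],
 [0.09, 0.92, 0.14, -0.0, -0.1, 0.0],
 [0.1, 0.92, 0.14, -0.0, -0.1, 0.0],
 [0.1, 0.92, 0.13, -0.0, -0.1, 0.0],
 [0.1, 0.92, 0.13, -0.0, -0.1, 0.0],
 [0.1, 0.92, 0.13, -0.0, -0.1, 0.0],
 [0.1, 0.92, 0.13, -0.0, -0.1, 0.0],
 [0.11, 0.92, 0.13, -0.0, -0.1, 0.0],
 [0.11, 0.92, 0.13, -0.0, -0.1, 0.0],
 [0.11, 0.92, 0.13, -0.0, -0.1, 0.0],
 [0.11, 0.92, 0.12, -0.0, -0.1, 0.0],
 [0.11, 0.92, 0.12, -0.0, -0.1, 0.0],
 [0.12, 0.92, 0.12, -0.0, -0.1, 0.0],
 [0.12, 0.92, 0.12, -0.0, -0.1, 0.0],
 [0.12, 0.92, 0.12, -0.0, -0.1, 0.0]]
->  [0.4  0.18 0.12] 5 rows
  all: [0.92, -0.0, 0.92, 0.0, 0.0, 0.0]
```

Call:
{"op": "jog_arm", "data": {"targets": [[-0.77,0.77,-0.23,0.03,-0.17,0.1,1],[-0.76,0.77,-0.22,0.03,-0.17,0.1,1],[-0.76,0.78,-0.2,0.03,-0.17,0.1,1],[-0.75,0.79,-0.19,0.03,-0.17,0.1,1],[-0.75,0.8,-0.17,0.03,-0.17,0.1,1],[-0.74,0.81,-0.16,0.03,-0.17,0.1,1],[-0.73,0.82,-0.14,0.03,-0.17,0.1,1],[-0.72,0.83,-0.13,0.03,-0.17,0.1,1]], "squeeze": 15}}

```text
time_s: 1.1
position: [0.2955, -0.4244, 0.2459]
orientation: [[-0.95, -0.248, 0.191], [-0.248, 0.969, 0.026], [-0.192, -0.023, -0.981]]
wrist_force: [0.3, -0.4, -0.5]
grip_width: 0.015
```

Call:
{"op": "jog_arm", "data": {"targets": [[-0.71,0.84,-0.11,0.03,-0.17,0.1,1],[-0.71,0.85,-0.1,0.03,-0.17,0.1,1],[-0.7,0.85,-0.09,0.03,-0.17,0.1,1],[-0.69,0.86,-0.07,0.03,-0.17,0.1,1],[-0.68,0.87,-0.06,0.03,-0.17,0.1,1],[-0.67,0.88,-0.05,0.03,-0.17,0.1,1],[-0.65,0.89,-0.04,0.03,-0.17,0.1,1]]}}

```text
time_s: 1.98
position: [0.3585, -0.2867, 0.2779]
orientation: [[-0.924, -0.148, 0.353], [-0.147, 0.989, 0.03], [-0.354, -0.024, -0.935]]
wrist_force: [0.5, 0.0, 0.7]
grip_width: 0.0004
```

Call:
{"op": "jog_arm", "data": {"targets": [[-0.64,0.9,-0.03,0.03,-0.17,0.1,1],[-0.63,0.91,-0.01,0.03,-0.17,0.1,1],[-0.62,0.92,0,0.03,-0.17,0.1,1],[-0.61,0.93,0.01,0.03,-0.17,0.1,1],[-0.59,0.93,0.02,0.03,-0.17,0.1,1],[-0.58,0.94,0.03,0.03,-0.17,0.1,1],[-0.57,0.95,0.04,0.03,-0.17,0.1,1]]}}

```text
time_s: 2.85
position: [0.4215, -0.149, 0.3098]
orientation: [[-0.862, -0.048, 0.505], [-0.045, 0.999, 0.018], [-0.506, -0.007, -0.863]]
wrist_force: [-0.4, -0.0, 0.4]
grip_width: 0.0005
```

Call:
{"op": "jog_arm", "data": {"targets": [[0.09,0.92,0.14,0,-0.1,0,1],[0.09,0.92,0.14,0,-0.1,0,1],[0.09,0.92,0.14,0,-0.1,0,1],[0.09,0.92,0.14,0,-0.1,0,1],[0.09,0.92,0.14,0,-0.1,0,1],[0.1,0.92,0.14,0,-0.1,0,1],[0.1,0.92,0.13,0,-0.1,0,1],[0.1,0.92,0.13,0,-0.1,0,1]]}}

```text
time_s: 3.85
position: [0.4132, -0.0025, 0.2814]
orientation: [[-0.8, -0.049, 0.598], [-0.044, 0.999, 0.024], [-0.598, -0.007, -0.801]]
wrist_force: [-0.1, -0.3, 0.2]
grip_width: 0.0004
```

Call:
{"op": "jog_arm", "data": {"targets": [[0.1,0.92,0.13,0,-0.1,0,1],[0.1,0.92,0.13,0,-0.1,0,1],[0.11,0.92,0.13,0,-0.1,0,1],[0.11,0.92,0.13,0,-0.1,0,1],[0.11,0.92,0.13,0,-0.1,0,1],[0.11,0.92,0.12,0,-0.1,0,1],[0.11,0.92,0.12,0,-0.1,0,1],[0,0,0,0,0,0,1]]}}

```text
time_s: 4.85
position: [0.4126, 0.1018, 0.2751]
orientation: [[-0.759, -0.076, 0.646], [-0.061, 0.997, 0.045], [-0.648, -0.005, -0.762]]
wrist_force: [-0.4, -0.6, -0.1]
grip_width: 0.0003
```

```bash
python3 - <<'E'
from h import *
st()
R=Rt(3.25,45)
C=np.array([.634,.192]); off=-.022*R[:,2]
def F(a,z=.02,r=.163): return np.r_[C+r*np.array([np.cos(np.radians(a)),np.sin(np.radians(a))]),z]+off
plan([(F(184)+[-.06,0,.10],R),(F(184),R)])
E
```

```text
4.85 [0.4126 0.1018 0.2751] [[-0.759, -0.076, 0.646], [-0.061, 0.997, 0.045], [-0.648, -0.005, -0.762]] [-0.4 -0.6 -0.1] [  45.  -21.  -61.   58.  -30. -177.] 0.0003
->  [0.396 0.18  0.136] 6 rows
[[0.82, 0.66, 0.82, 0.01, -0.1, 0.02],
 [0.83, 0.66, 0.81, 0.01, -0.1, 0.02],
 [0.85, 0.66, 0.8, 0.01, -0.1, 0.02],
 [0.86, 0.66, 0.79, 0.01, -0.1, 0.02],
 [0.87, 0.66, 0.78, 0.01, -0.1, 0.02],
 [0.88, 0.66, 0.76, 0.01, -0.1, 0.02]]
->  [0.456 0.18  0.036] 6 rows
  all: [0.24, -0.03, 0.94, 0.0, 0.0, 0.0]
```

```bash
cat >> h.py <<'E'
C=np.array([.634,.192])
def F(a,R,z=.02,r=.163): return np.r_[C+r*np.array([np.cos(np.radians(a)),np.sin(np.radians(a))]),z]-.022*R[:,2]
E
python3 - <<'E'
from h import *
R=Rt(15,20)
plan([((.43,.15,.25),R),(F(184,R)+[-.02,0,.08],R),(F(184,R),R)])
E
```

```text
->  [0.43 0.15 0.25] 3 rows
[[0.0, 0.78, 0.54, -0.24, 0.85, -0.38],
 [-0.1, 0.76, 0.56, -0.24, 0.85, -0.38],
 [-0.21, 0.73, 0.57, -0.24, 0.85, -0.38]]
->  [0.444 0.179 0.121] 7 rows
  all: [0.17, 0.17, 0.92, 0.0, 0.0, 0.0]
->  [0.464 0.179 0.041] 5 rows
  all: [0.09, -0.05, 0.82, 0.0, 0.0, 0.0]
```

Call:
{"op": "jog_arm", "data": {"targets": [[0.0,0.78,0.54,-0.24,0.85,-0.38,1],[-0.1,0.76,0.56,-0.24,0.85,-0.38,1],[-0.21,0.73,0.57,-0.24,0.85,-0.38,1],[0,0,0,0,0,0,1]]}}

```text
time_s: 5.35
position: [0.433, 0.1495, 0.2522]
orientation: [[-0.906, -0.251, 0.341], [-0.234, 0.968, 0.089], [-0.353, 0.0, -0.936]]
wrist_force: [-0.1, 0.6, 0.8]
grip_width: 0.0003
```

```bash
python3 - <<'E'
from h import *
st();R=Rt(15,20)
plan([(F(184,R)+[-.02,0,.08],R)])
snap('top','t1.png');snap('side','s1.png')
E
```

```text
5.35 [0.433  0.1495 0.2522] [[-0.906, -0.251, 0.341], [-0.234, 0.968, 0.089], [-0.353, 0.0, -0.936]] [-0.1  0.6  0.8] [  47.   -8.  -37.   16.  -44. -132.] 0.0003
->  [0.444 0.179 0.121] 7 rows
  all: [0.21, 0.18, 0.92, -0.0, 0.01, -0.01]
```

Healthy joints now. View the caddy with the arm out of the way.

```bash
python3 - <<'E'
import cv2,numpy as np
a=cv2.imread('pics/t1.png')[130:280,330:530];b=cv2.imread('pics/s1.png')[90:210,310:410]
a=cv2.resize(a,(800,600),interpolation=cv2.INTER_CUBIC)
b=cv2.resize(b,(500,600),interpolation=cv2.INTER_CUBIC);cv2.imwrite('pics/c1.png',a);cv2.imwrite('pics/c1s.png',b)
E
```

```text
(no output)
```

View pics/c1.png

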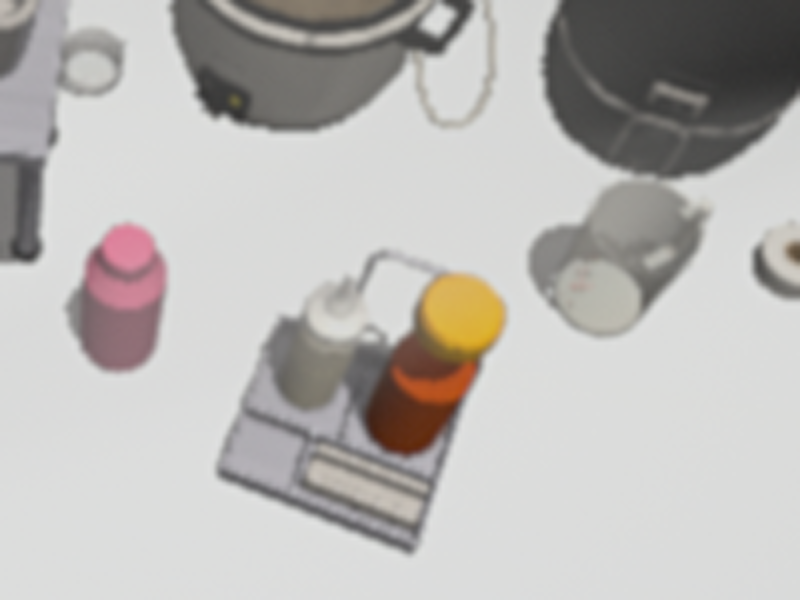

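Call:
{"op": "jog_arm", "data": {"targets": [[0.21,0.18,0.92,0,0,0,1],[0.21,0.18,0.92,0,0,0,1],[0.21,0.18,0.92,0,0,0,1],[0.21,0.18,0.92,0,0,0,1],[0.21,0.18,0.92,0,0,0,1],[0.21,0.18,0.92,0,0,0,1],[0.21,0.18,0.92,0,0,0,1]]}}

```text
time_s: 6.32
position: [0.4406, 0.1756, 0.1202]
orientation: [[-0.905, -0.253, 0.341], [-0.237, 0.967, 0.088], [-0.353, -0.001, -0.936]]
wrist_force: [0.1, 0.1, -0.6]
grip_width: 0.0006
```

The crop shows the caddy clearly: front-left corner at top px (384.5,247), front-right (433,266), with the empty cell front left at about (397,243).

```bash
cat > cad.py <<'E'
from h import *
from scipy.optimize import least_squares
K=lambda x,y:(330+x/4,130+y/4)
S=lambda x,y:(170+x*.3,110+y*.3)
ob=[('top',(-.073,.083,.024),K(219,466)),('top',(-.073,-.083,.024),K(413,541)),('top',(.073,.083,.024),K(277,318)),('side',(-.073,.083,0),S(640,267)),('side',(-.073,-.083,.024),S(702,203))]
def W(p,X):
    c,s=np.cos(p[2]),np.sin(p[2]);return np.array([p[0]+c*X[0]-s*X[1],p[1]+s*X[0]+c*X[1],X[2]])
f=lambda p:np.concatenate([proj(n,W(p,X))[0]-q for n,X,q in ob])
cs=least_squares(f,[.48,-.29,-.2],loss='soft_l1').x
cell=W(cs,(-.042,.052,.005))
E
python3 - <<'E'
from cad import *
print(cs,f(cs).round(1),cell); print(at('top',*K(269,450),.015),at('top',*K(260,457),.005))
st();R=Rt(15,20)
plan([(F(184,R),R)])
P=F(184,R)
for a in(192,200,208,216,224,232): plan([(F(a,R),R)],P,R);P=F(a,R)
E
```

```text
[ 0.48331888 -0.28212466 -0.24106156] [-0.6 -0.1  0.9  1.  -0.2 -0.3 -0.4  1.1 -0.  -2.5] [ 0.45494745 -0.22160142  0.005     ]
[ 0.45674155 -0.22512343  0.015     ] [ 0.45373936 -0.21955819  0.005     ]
6.33 [0.4406 0.1756 0.1202] [[-0.905, -0.253, 0.341], [-0.237, 0.967, 0.088], [-0.353, -0.001, -0.936]] [ 0.1  0.1 -0.6] [  45.    3.  -54.   36.  -18. -153.] 0.0006
->  [0.464 0.179 0.041] 5 rows
  all: [0.06, -0.03, 0.83, -0.0, 0.02, -0.01]
->  [0.467 0.156 0.041] 2 rows
  all: [0.07, -0.56, -0.02, 0.0, 0.0, 0.0]
->  [0.474 0.134 0.041] 2 rows
  all: [-0.01, -0.57, 0.0, 0.0, 0.0, 0.0]
->  [0.483 0.114 0.041] 2 rows
  all: [-0.08, -0.56, 0.03, 0.0, 0.0, 0.0]
->  [0.495 0.094 0.041] 2 rows
  all: [-0.16, -0.54, 0.06, 0.0, 0.0, 0.0]
->  [0.509 0.077 0.041] 2 rows
  all: [-0.23, -0.52, 0.08, 0.0, 0.0, 0.0]
->  [0.526 0.062 0.041] 1 rows
  all: [-0.58, -0.95, 0.21, 0.0, 0.0, 0.0]
```

```bash
cat > kin.py <<'E'
from h import *
from scipy.optimize import least_squares
D=[([-54.225,22.042,.453,0,-68.411,-14.817],[.224,-.584,.209])]
import json,os
DAT=[([45,-21,-61,58,-30,-177],[.4126,.1018,.2751]),([47,-8,-37,16,-44,-132],[.433,.1495,.2522])]+D
E
python3 - <<'E'
from kin import *
o=ctrl.get_obs();q=np.array(o['joints']);print(q.round(3).tolist())
R=np.array(o['orientation'])
rx,ry,rz=[lambda a,k=k:Ro.from_euler(k,a,degrees=True).as_matrix() for k in'xyz']
import itertools
for s4,s6,off in itertools.product((1,-1),(1,-1),(0,90,180,-90)):
    # forearm frame x forward; pitch down positive about y
    M=rz(q[0])@ry(q[1]-q[2])@rx(s4*q[3])@ry(-q[4])
    # tool z = M x ; 
    T=M@ry(90)@rz(s6*q[5]+off)
    e=np.degrees(np.linalg.norm(Ro.from_matrix(R.T@T).as_rotvec()))
    if e<15: print(s4,s6,off,e)
E
```

```text
[45.008, 3.257, -54.005, 35.573, -17.947, -152.937]
-1 -1 -90 1.5988390412555573e-14
```

```bash
cat > kin.py <<'E'
from h import *
import json,os
rx,ry,rz=[lambda a,k=k:Ro.from_euler(k,a,degrees=True).as_matrix() for k in'xyz']
def Rtool(q): return rz(q[0])@ry(q[1]-q[2])@rx(-q[3])@ry(-q[4])@ry(90)@rz(-q[5]-90)
def A(q): # cols d,h,L2,L3,e3,Lt
    R1=rz(q[0]);u=R1@ry(q[1]);f=R1@ry(q[1]-q[2])
    return np.c_[R1[:,1],R1[:,2],u[:,2],f[:,0],f[:,2],Rtool(q)[:,2]]
if not os.path.exists('log.json'):
    json.dump([([-54.225,22.042,.453,0,-68.411,-14.817],[.224,-.584,.209],1),([45,-21,-61,58,-30,-177],[.4126,.1018,.2751],.1),([47,-8,-37,16,-44,-132],[.433,.1495,.2522],.1)],open('log.json','w'))
def log():
    o=ctrl.get_obs();L=json.load(open('log.json'));L.append((list(o['joints']),list(o['position']),1));json.dump(L,open('log.json','w'))
def fit():
    L=json.load(open('log.json'))
    M=np.vstack([A(q)*w for q,p,w in L]);b=np.concatenate([np.array(p)*w for q,p,w in L])
    c,_,rk,sv=np.linalg.lstsq(M,b,rcond=None); return c,(M@c-b),sv
E
python3 - <<'E'
from kin import *
log();c,r,sv=fit();print(c.round(4),(r*1000).round(1),sv.round(3))
E
```

```text
[-0.1461 -0.3698  0.8482  0.2268  0.2036  0.3041] [ 10.6   8.5   9.1 -11.2 -19.   -7.4  -9.8  -9.    0.2   8.4 -10.2  -8.4] [2.762 1.463 1.423 0.537 0.196 0.052]
```

```bash
cat >> kin.py <<'E'
def A(q): # h,L2,L3,d5,Lt
    R1=rz(q[0]);u=R1@ry(q[1]);f=R1@ry(q[1]-q[2]);w=f@rx(-q[3])
    return np.c_[R1[:,2],u[:,2],f[:,0],w[:,1],Rtool(q)[:,2]]
E
python3 - <<'E'
from kin import *
c,r,sv=fit();print(c.round(4),(r*1000).round(1),sv.round(3))
E
```

```text
[ 0.1597  0.5655  0.4222 -0.1598  0.3197] [-0.1 -0.1 -0.2  0.2  0.1  0.2  0.3  0.4  0.3 -0.1  0.1  0.1] [2.589 1.441 1.121 0.201 0.141]
```

The kinematics fit is good to under 1 mm, so I can check candidate poses against the joint limits.

```bash
cat >> kin.py <<'E'
from scipy.optimize import least_squares
CF=np.array([.1597,.5655,.4222,-.1598,.3197])
LO=np.array([-179.83,-69.29,-61.27,-181.25,-171.15,-177.46]);HI=np.array([179.83,118.12,80.66,117.63,-9.14,177.46])
def ik(p,R,q0):
    e=lambda q:np.r_[(A(q)@CF-p)*10,Ro.from_matrix(R.T@Rtool(q)).as_rotvec()]
    s=least_squares(e,np.clip(q0,LO+.5,HI-.5),bounds=(LO,HI),x_scale=30); return s.x,np.linalg.norm(s.fun)
def chk(tag,p,R,q0):
    best=None
    for q in q0:
        x,e=ik(p,R,q)
        m=np.minimum(x-LO,HI-x).min()
        if best is None or (e<1e-3)*100+m>best[2]: best=(x,e,(e<1e-3)*100+m)
    print(tag,'ok' if best[1]<1e-3 else 'NO %.3f'%best[1],best[0].round(0),'margin %.0f'%np.minimum(best[0]-LO,HI-best[0]).min())
E
python3 - <<'E'
from kin import *
qs=[ctrl.get_obs()['joints'],[40,5,-40,0,-50,-90],[40,20,-20,0,-50,-90],[30,5,-40,40,-50,90],[40,5,-40,60,-40,90]]
for t in(-10,0,10,20):
  for y in(0,20,40):
    R=Rt(y,t)
    for a in(184,200,220): chk(('push',t,y,a),F(a,R),R,qs)
salt=np.array([.541,.187,.078])
for t in(25,35,45):
  for y in(0,10,20,30):
    R=Rt(y,t)
    chk(('grasp',t,y),salt-.003*R[:,2],R,qs)
cell=np.array([.4555,-.2225,.059])
for t in(10,20,30):
  for y in(-20,0,20):
    R=Rt(y,t)
    q=[[a-50,*b[1:]] if 0 else np.r_[b[0]-50,b[1:]] for b in qs]
    chk(('place',t,y),cell-.003*R[:,2],R,q)
E
```

```text
('push', -10, 0, 184) ok [  35.   26.  -18.   -7.  -54. -121.] margin 43
('push', -10, 0, 200) ok [  31.   26.  -19.   -6.  -54. -117.] margin 42
('push', -10, 0, 220) ok [  25.   27.  -17.   -5.  -55. -112.] margin 44
('push', -10, 20, 184) ok [  37.   27.  -19.   -4.  -54. -105.] margin 42
('push', -10, 20, 200) ok [  33.   26.  -20.   -3.  -53. -101.] margin 41
('push', -10, 20, 220) ok [ 27.  27. -18.  -1. -54. -96.] margin 43
('push', -10, 40, 184) ok [ 39.  26. -21.   0. -53. -90.] margin 40
('push', -10, 40, 200) ok [ 35.  26. -22.   1. -52. -86.] margin 39
('push', -10, 40, 220) ok [ 29.  27. -21.   2. -52. -81.] margin 41
('push', 0, 0, 184) ok [  39.   22.  -29.   -0.  -40. -129.] margin 31
('push', 0, 0, 200) ok [  34.   21.  -29.   -0.  -40. -124.] margin 30
('push', 0, 0, 220) ok [  28.   22.  -27.   -0.  -41. -118.] margin 31
('push', 0, 20, 184) ok [  39.   22.  -29.   -0.  -40. -109.] margin 31
('push', 0, 20, 200) ok [  34.   21.  -29.   -0.  -40. -104.] margin 30
('push', 0, 20, 220) ok [ 28.  22. -27.  -0. -41. -98.] margin 31
('push', 0, 40, 184) ok [ 39.  22. -29
[... 2172 characters left out ...]
 NO 0.379 [ 16.  14. -54. 118.  -9. 154.] margin 0
('grasp', 45, 30) NO 0.009 [ 18.  15. -28. -76.  -9.  -5.] margin 0
('place', 10, -20) ok [  -6.   16.  -37.    5.  -28. -108.] margin 19
('place', 10, 0) ok [ -9.  16. -33.  -3. -31. -79.] margin 22
('place', 10, 20) ok [-11.  17. -29.  -9. -35. -52.] margin 26
('place', 20, -20) NO 0.168 [-21.  12. -60.  92.  -9. 177.] margin 0
('place', 20, 0) ok [-10.  14. -37. -11. -20. -70.] margin 10
('place', 20, 20) ok [-17.  16. -29. -23. -31. -35.] margin 22
('place', 30, -20) NO 0.255 [-29.  12. -60. 118.  -9. 160.] margin 0
('place', 30, 0) ok [-16.  13. -36. -32. -15. -45.] margin 5
('place', 30, 20) ok [-26.  16. -27. -42. -32. -11.] margin 23
```

```bash
cat >> kin.py <<'E'
YR=3.25
def riser(X):
    X=np.atleast_2d(X)-np.r_[C,0]; c,s=np.cos(np.radians(YR)),np.sin(np.radians(YR))
    return np.c_[c*X[:,0]+s*X[:,1],-s*X[:,0]+c*X[:,1],X[:,2]]
def clear(p,R):
    G=[]
    for s in np.arange(.048,.32,.004):
        if s<.19: G+=[(x,y,-s) for x in(-.0375,0,.0375) for y in np.linspace(-.095,.095,9)]
        else: G+=[(.055*np.cos(a),.055*np.sin(a),-s) for a in np.arange(0,6.3,.4)]
    X=riser(p+np.array(G)@R.T); m=(X[:,2]>.235)&(X[:,2]<.37)
    return -.095-X[m,0].max() if m.any() else 9
E
python3 - <<'E'
from kin import *
qs=[[40,5,-40,0,-50,-90],[35,10,-40,10,-20,-110],[5,15,-42,-150,-15,70],[20,15,-35,-90,-15,0],[20,15,-35,-45,-15,-60],[10,15,-40,-170,-30,90],[30,10,-40,60,-20,-150]]
salt=np.array([.541,.187,.075])
for t in(16,20,25,30,40,50):
  for y in(-60,-40,-20,0,10,20,30,40,50,60):
    R=Rt(y,t); p=salt-.003*R[:,2]-.004*np.array([1,0,0]); cl=clear(p,R)
    if cl<.008: continue
    for q0 in qs:
        x,e=ik(p,R,q0); m=np.minimum(x-LO,HI-x).min()
        if e<1e-3 and m>1.5: print(t,y,x.round(0),'m%.0f'%m,'clr %.3f'%cl)
E
```

```text
20 0 [  36.   16.  -48.   50.  -15. -174.] m3 clr 0.016
20 0 [  36.   16.  -48.   50.  -15. -174.] m3 clr 0.016
20 0 [  36.   16.  -48.   50.  -15. -174.] m3 clr 0.016
20 0 [  36.   16.  -48.   50.  -15. -174.] m3 clr 0.016
20 0 [  36.   16.  -48.   50.  -15. -174.] m3 clr 0.016
20 10 [  36.   16.  -47.   44.  -12. -158.] m3 clr 0.010
20 10 [  36.   16.  -47.   44.  -12. -158.] m3 clr 0.010
20 10 [  36.   16.  -47.   44.  -12. -158.] m3 clr 0.010
20 10 [  36.   16.  -47.   44.  -12. -158.] m3 clr 0.010
20 10 [  36.   16.  -47.   44.  -12. -158.] m3 clr 0.010
40 40 [ 22.  15. -28. -54. -14. -23.] m5 clr 0.014
40 40 [ 22.  15. -28. -54. -14. -23.] m5 clr 0.014
40 40 [ 22.  15. -28. -54. -14. -23.] m5 clr 0.014
40 40 [ 22.  15. -28. -54. -14. -23.] m5 clr 0.014
40 40 [ 22.  15. -28. -54. -14. -23.] m5 clr 0.014
40 40 [ 22.  15. -28. -54. -14. -23.] m5 clr 0.014
40 40 [ 22.  15. -28. -54. -14. -23.] m5 clr 0.014
50 10 [  -2.   19.  -50. -162.  -30.   82.] m11 clr 0.115
50 10 [  -2.   19.  -50. -162.  -30.   82.] m11 clr 0.115
50 10 [  -2.   19.  -50. -162.  -30.   82.] m11 clr 0.115
50 1
[... 1373 characters left out ...]
-34.  24.] m25 clr 0.065
50 50 [  3.  20. -25. -81. -34.  24.] m25 clr 0.065
50 50 [  3.  20. -25. -81. -34.  24.] m25 clr 0.065
50 50 [  3.  20. -25. -81. -34.  24.] m25 clr 0.065
50 50 [  3.  20. -25. -81. -34.  24.] m25 clr 0.065
50 50 [  3.  20. -25. -81. -34.  24.] m25 clr 0.065
50 50 [  3.  20. -25. -81. -34.  24.] m25 clr 0.065
50 60 [  2.  22. -22. -74. -42.  24.] m33 clr 0.042
50 60 [  2.  22. -22. -74. -42.  24.] m33 clr 0.042
50 60 [  2.  22. -22. -74. -42.  24.] m33 clr 0.042
50 60 [  2.  22. -22. -74. -42.  24.] m33 clr 0.042
50 60 [  2.  22. -22. -74. -42.  24.] m33 clr 0.042
50 60 [  2.  22. -22. -74. -42.  24.] m33 clr 0.042
50 60 [  2.  22. -22. -74. -42.  24.] m33 clr 0.042
```

```bash
python3 - <<'E'
from kin import *
R=Rt(10,10)
q=ctrl.get_obs()['joints']
for a in(184,200,215,228,165,180,205):
    p=F(a,R,.018); x,e=ik(p,R,q);print(a,x.round(0),'%.4f'%e,'clr %.3f'%clear(p,R))
plan([(F(182,R,.018)+[-.01,0,.04],R),(F(182,R,.018),R)])
P=F(182,R,.018)
for a in range(188,231,8): plan([(F(a,R,.018),R)],P,R);P=F(a,R,.018)
E
```

```text
184 [  43.   18.  -42.   14.  -23. -135.] 0.0000 clr 0.051
200 [  37.   17.  -42.   12.  -22. -128.] 0.0000 clr 0.044
215 [  32.   18.  -40.    9.  -23. -120.] 0.0000 clr 0.026
228 [  27.   20.  -36.    7.  -25. -113.] 0.0000 clr 0.004
165 [  47.   20.  -38.   15.  -25. -140.] 0.0000 clr 0.043
180 [  44.   18.  -41.   14.  -23. -137.] 0.0000 clr 0.051
205 [  36.   17.  -41.   11.  -23. -126.] 0.0000 clr 0.039
->  [0.457 0.186 0.08 ] 3 rows
[[-0.05, 0.09, 0.74, 0.05, 0.44, 0.19],
 [-0.1, 0.1, 0.74, 0.05, 0.44, 0.19],
 [-0.14, 0.11, 0.73, 0.05, 0.44, 0.19]]
->  [0.467 0.186 0.04 ] 3 rows
  all: [-0.05, -0.03, 0.69, 0.0, 0.0, 0.0]
->  [0.469 0.169 0.04 ] 1 rows
  all: [0.07, -0.85, -0.01, 0.0, 0.0, 0.0]
->  [0.474 0.146 0.04 ] 2 rows
  all: [-0.02, -0.57, 0.0, 0.0, 0.0, 0.0]
->  [0.481 0.125 0.04 ] 2 rows
  all: [-0.1, -0.56, 0.02, 0.0, 0.0, 0.0]
->  [0.492 0.105 0.04 ] 2 rows
  all: [-0.17, -0.54, 0.03, 0.0, 0.0, 0.0]
->  [0.505 0.087 0.04 ] 2 rows
  all: [-0.25, -0.51, 0.04, 0.0, 0.0, 0.0]
->  [0.521 0.07  0.04 ] 1 rows
  all: [-0.63, -0.94, 0.11, 0.0, 0.0, 0.0]
```

Call:
{"op": "jog_arm", "data": {"targets": [[-0.05,0.09,0.74,0.05,0.44,0.19,1],[-0.1,0.1,0.74,0.05,0.44,0.19,1],[-0.14,0.11,0.73,0.05,0.44,0.19,1],[-0.05,-0.03,0.69,0,0,0,1],[-0.05,-0.03,0.69,0,0,0,1],[-0.05,-0.03,0.69,0,0,0,1],[0,0,0,0,0,0,1]]}}

```text
time_s: 7.2
position: [0.4675, 0.1846, 0.0392]
orientation: [[-0.97, -0.172, 0.171], [-0.17, 0.985, 0.027], [-0.173, -0.003, -0.985]]
wrist_force: [0.1, -0.1, -0.2]
grip_width: 0.0006
```

Call:
{"op": "jog_arm", "data": {"targets": [[0.04,-0.43,0,0,0,0,1],[0.04,-0.43,0,0,0,0,1],[-0.01,-0.4,0,0,0,0,1],[-0.01,-0.4,0,0,0,0,1],[-0.01,-0.4,0,0,0,0,1],[-0.06,-0.38,0.01,0,0,0,1],[-0.07,-0.38,0.01,0,0,0,1],[-0.07,-0.38,0.01,0,0,0,1]]}}

```text
time_s: 8.2
position: [0.4832, 0.1233, 0.0398]
orientation: [[-0.97, -0.172, 0.172], [-0.17, 0.985, 0.029], [-0.175, -0.001, -0.985]]
wrist_force: [0.5, -0.2, -0.4]
grip_width: 0.0005
```

```bash
python3 - <<'E'
from kin import *
st();R=Rt(10,10)
p=ctrl.get_obs()['position']+.022*np.array(ctrl.get_obs()['orientation'])[:,2];d=p[:2]-C;print(p,np.hypot(*d),np.degrees(np.arctan2(d[1],d[0]))%360)
plan([(F(212,R,.018),R),(F(220,R,.018),R)])
E
```

```text
8.2 [0.4832 0.1233 0.0398] [[-0.97, -0.172, 0.172], [-0.17, 0.985, 0.029], [-0.175, -0.001, -0.985]] [ 0.5 -0.2 -0.4] [  36.   17.  -41.   12.  -22. -126.] 0.0005
[0.48702455 0.12395815 0.01810877] 0.16196134250890934 204.84163977725717
->  [0.492 0.105 0.04 ] 2 rows
  all: [-0.13, -0.49, 0.03, -0.0, 0.0, -0.0]
->  [0.505 0.087 0.04 ] 2 rows
  all: [-0.25, -0.51, 0.04, 0.0, 0.0, 0.0]
```

Call:
{"op": "jog_arm", "data": {"targets": [[-0.13,-0.49,0.03,0,0,0,1],[-0.13,-0.49,0.03,0,0,0,1],[-0.25,-0.51,0.04,0,0,0,1],[-0.25,-0.51,0.04,0,0,0,1],[0.3,0.3,0,0,0,0,1],[0.3,0.3,-0.9,0,0,0,1],[0.3,0.3,-0.9,0,0,0,1],[0.3,0.3,-0.9,0,0,0,1]]}}

```text
time_s: 9.2
position: [0.4674, 0.1051, 0.0889]
orientation: [[-0.97, -0.173, 0.172], [-0.17, 0.985, 0.029], [-0.174, -0.001, -0.985]]
wrist_force: [-0.5, -0.0, -0.3]
grip_width: 0.0006
```

```bash
python3 - <<'E'
from kin import *
st()
a=snap('top','t2.png')[130:240,180:356][:,:,::-1];b=snap('side','s2.png')[150:290,200:360][:,:,::-1]
m=np.vstack([cv2.resize(a,(528,330),interpolation=3),cv2.resize(b,(528,462),interpolation=3)][:1])
z=np.zeros((390,792,3),np.uint8)
z[:248,:396]=cv2.resize(a,(396,248),interpolation=3);z[:346,396:]=cv2.resize(b,(396,346),interpolation=3)
cv2.imwrite('pics/m2.png',z)
E
```

```text
9.2 [0.4674 0.1051 0.0889] [[-0.97, -0.173, 0.172], [-0.17, 0.985, 0.029], [-0.174, -0.001, -0.985]] [-0.5 -0.  -0.3] [  35.   11.  -40.    8.  -31. -122.] 0.0006
```

View pics/m2.png

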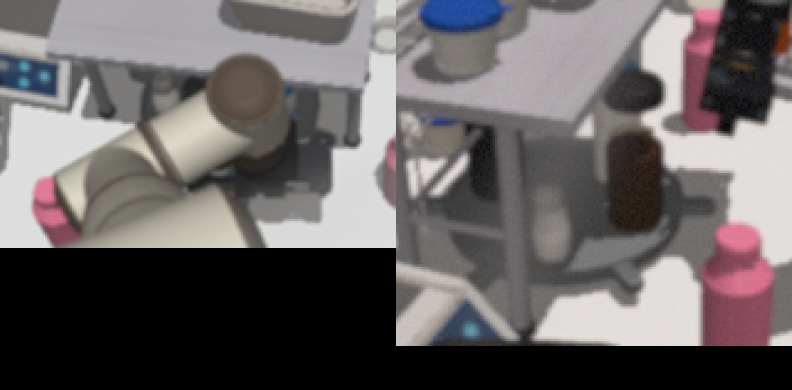

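```bash
python3 - <<'E'
from kin import *
from fit import s,tabp
o=ctrl.get_obs();p=np.array(o['position']);R=np.array(o['orientation']);tip=p+.022*R[:,2]
print(tip,proj('side',tip),proj('top',tip),proj('side',p-.1*R[:,2]))
print('tab0',tabp(s.x,0),proj('side',tabp(s.x,0)))
x0=int(proj('side',tip)[0][0]);y0=int(proj('side',tip)[0][1])
z=cv2.imread('pics/s2.png')[y0-60:y0+60,x0-80:x0+80];cv2.imwrite('pics/z.png',cv2.resize(z,(800,600),interpolation=3));print(x0-80,y0-60)
E
```

```text
[0.47211127 0.10657534 0.06845007] [[330.04659552 213.50218541]] [[297.11590806 215.17111585]] [[339.45547997 177.39954711]]
tab0 [0.46571973 0.13983717 0.02      ] [[328.50268476 233.70347795]]
250 153
```

View pics/z.png

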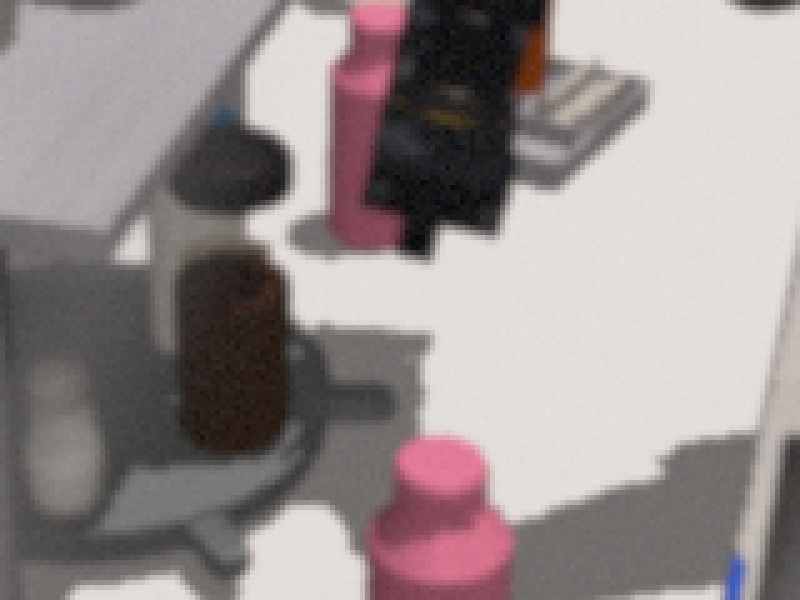

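Call:
{"op": "jog_arm", "data": {"targets": [[0,0,0,0,0,0,-1],[0,0,0,0,0,0,-1],[0,0,0,0,0,0,-1],[0,0,0,0,0,0,-1],[0,0,0,0,0,0,-1],[0,0,0,0,0,0,-1],[0,0,0,0,0,0,-1]]}}

```text
time_s: 10.18
position: [0.4684, 0.105, 0.0887]
orientation: [[-0.97, -0.172, 0.172], [-0.17, 0.985, 0.029], [-0.175, -0.001, -0.985]]
wrist_force: [0.8, -0.8, 0.1]
grip_width: 0.0625
```

```bash
python3 - <<'E'
from kin import *
st()
o=ctrl.get_obs();p=np.array(o['position']);R=np.array(o['orientation']);tip=p+.022*R[:,2]
for sgn in(-1,1): print(proj('side',tip+sgn*.051*R[:,1]),proj('top',tip+sgn*.051*R[:,1]))
snap('side','s3.png')
z=cv2.imread('pics/s3.png')[160:240,290:390];cv2.imwrite('pics/z3.png',cv2.resize(z,(750,600),interpolation=3))
E
```

```text
10.18 [0.4684 0.105  0.0887] [[-0.97, -0.172, 0.172], [-0.17, 0.985, 0.029], [-0.175, -0.001, -0.985]] [ 0.8 -0.8  0.1] [  35.   11.  -40.    8.  -31. -122.] 0.0625
[[331.6875032  204.99156798]] [[313.26336998 215.38970754]]
[[328.35674377 223.18852458]] [[281.59494798 215.38553726]]
```

View pics/z3.png

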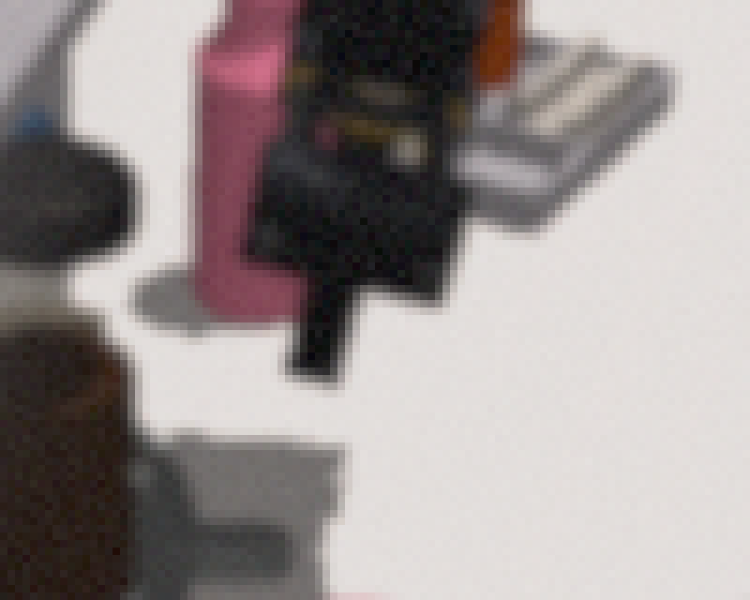

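```bash
python3 - <<'E'
from kin import *
o=ctrl.get_obs();p=np.array(o['position']);R=np.array(o['orientation'])
for x in(-.0375,.0375): print('body',x,proj('side',p-.048*R[:,2]+.095*R[:,1]+x*R[:,0]))
im=imaging.camera('top'); cv2.imwrite('pics/t3.png',im[:,:,::-1])
print('A',A(o['joints'])@CF-p)
# solve offset (dz along world z, or dy) for finger tip pixel
from scipy.optimize import least_squares
for w in(.031,.038,.046):
  q=p+.022*R[:,2]+w*R[:,1]
  print(w,[ (np.round(least_squares(lambda d:(proj('side',q+R[:,k]*d[0]+R[:,0]*d[1])[0]-(332,211)),[0,0]).x,4)) for k in(1,2)])
E
```

```text
body -0.0375 [[318.44349808 207.48848573]]
body 0.0375 [[346.0638182  214.04996941]]
A [0.00017046 0.00018827 0.00013028]
0.031 [array([-0.0485,  0.0041]), array([-0.0298,  0.0021])]
0.038 [array([-0.0555,  0.0041]), array([-0.0341,  0.0019])]
0.046 [array([-0.0635,  0.0041]), array([-0.039 ,  0.0015])]
```

```bash
python3 - <<'E'
from kin import *
for n in('top','side'):
    print(n,proj(n,[[0,0,0],[0,0,.16],[0,0,.2]]).round(0).tolist())
o=ctrl.get_obs();q=o['joints'];Rz=rz(q[0])
el=np.array([0,0,.1597])+ (Rz@ry(q[1]))[:,2]*.5655
p=np.array(o['position']);R=np.array(o['orientation'])
print('elbow',el,proj('top',el),proj('side',el),'flange',p-.175*R[:,2],proj('top',p-.175*R[:,2]),proj('top',p-.32*R[:,2]))
z=np.zeros((600,800,3),np.uint8)
a=cv2.imread('pics/t3.png')[100:400,180:480];b=cv2.imread('pics/s3.png')[0:280,330:560]
z[:400,:400]=cv2.resize(a,(400,400),interpolation=3);z[:487,400:]=cv2.resize(b,(400,487),interpolation=3)
cv2.imwrite('pics/m3.png',z[:490])
E
```

```text
top [[302.0, 380.0], [299.0, 373.0], [298.0, 371.0]]
side [[494.0, 243.0], [508.0, 195.0], [511.0, 182.0]]
elbow [0.08823345 0.06158198 0.71486913] [[252.53042395 256.77034796]] [[533.31908729 -39.44666617]] flange [0.43819619 0.09984147 0.26100964] [[293.45102242 195.9136245 ]] [[289.64525781 177.27139632]]
```

View pics/m3.png

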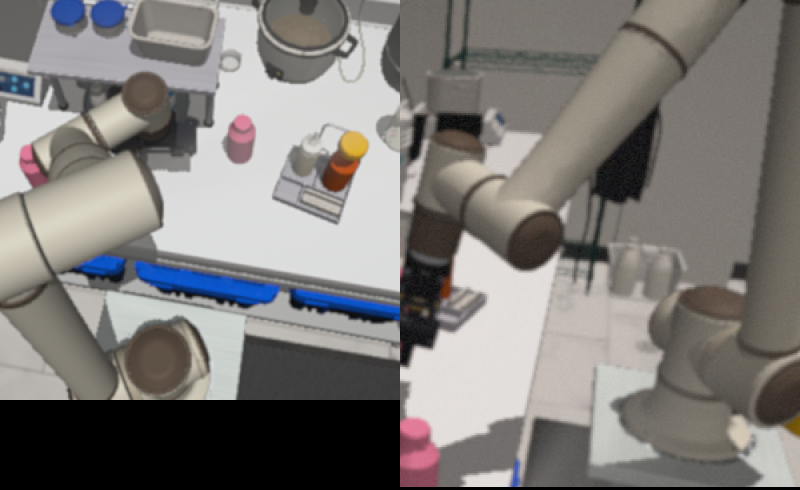

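```bash
python3 - <<'E'
from kin import *
o=ctrl.get_obs();p=np.array(o['position']);R=np.array(o['orientation'])
for nm,d in(('none',[0,0,0]),('z+.035',[0,0,.035]),('y-.05',[0,-.05,0])):
    X=[p-.048*R[:,2]-.095*R[:,1]+x*R[:,0]+d for x in(-.0375,.0375)]+[p-.048*R[:,2]+.095*R[:,1]+x*R[:,0]+d for x in(-.0375,.0375)]
    print(nm,proj('top',np.array(X)).round(0).tolist(),proj('side',np.array(X)).round(0).tolist())
b=cv2.imread('pics/t3.png')[180:230,240:350];cv2.imwrite('pics/z4.png',cv2.resize(b,(792,360),interpolation=3))
E
```

```text
none [[327.0, 197.0], [327.0, 221.0], [266.0, 197.0], [265.0, 221.0]] [[326.0, 176.0], [350.0, 181.0], [318.0, 207.0], [346.0, 214.0]]
z+.035 [[327.0, 192.0], [327.0, 216.0], [264.0, 192.0], [263.0, 216.0]] [[326.0, 165.0], [351.0, 171.0], [319.0, 196.0], [347.0, 203.0]]
y-.05 [[343.0, 200.0], [343.0, 223.0], [281.0, 200.0], [281.0, 223.0]] [[330.0, 169.0], [353.0, 175.0], [324.0, 199.0], [350.0, 205.0]]
```

View pics/z4.png

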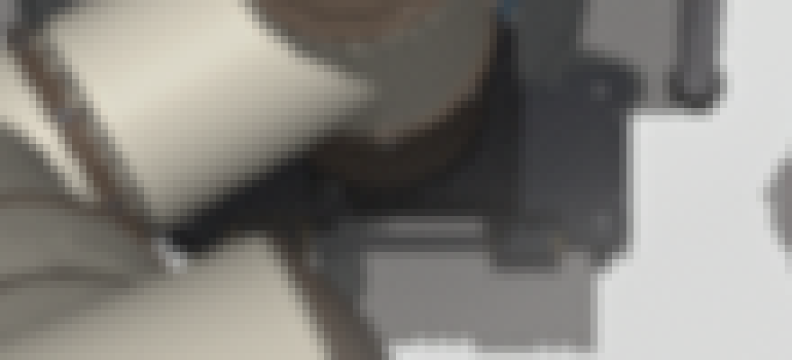

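The two views agree that the gripper sits about 35 mm higher than the reported TCP suggests. That fits the push passing over the tab with no force. I'll lower by 35 mm, watching the force.

```bash
python3 - <<'E'
from kin import *
R=Rt(15,5); q=ctrl.get_obs()['joints']
for a in(178,200,220,158):
    p=F(a,R,-.016); x,e=ik(p,R,q);print(a,x.round(0),'%.4f'%e,'clr %.3f'%clear(p+[0,0,.035],R))
plan([(F(180,R,.06)+[-.01,0,0],R),(F(180,R,0.01),R),(F(180,R,-.016),R)])
P=F(180,R,-.016)
for a in range(188,221,8): plan([(F(a,R,-.016),R)],P,R);P=F(a,R,-.016)
E
```

```text
178 [  43.   23.  -36.    5.  -27. -122.] 0.0000 clr 0.031
200 [  36.   23.  -37.    4.  -26. -114.] 0.0000 clr 0.025
220 [  29.   24.  -34.    3.  -28. -106.] 0.0000 clr -0.000
158 [  46.   26.  -31.    5.  -29. -126.] 0.0000 clr 0.016
->  [0.459 0.192 0.082] 5 rows
[[-0.05, 0.87, 0.08, -0.02, 0.13, -0.13],
 [-0.06, 0.87, 0.08, -0.02, 0.13, -0.13],
 [-0.08, 0.87, 0.08, -0.02, 0.13, -0.13],
 [-0.1, 0.86, 0.08, -0.02, 0.13, -0.13],
 [-0.11, 0.86, 0.08, -0.02, 0.13, -0.13]]
->  [0.469 0.192 0.032] 3 rows
  all: [-0.09, -0.04, 0.84, 0.0, 0.0, 0.0]
->  [0.469 0.192 0.006] 2 rows
  all: [0.06, 0.0, 0.65, 0.0, 0.0, 0.0]
->  [0.471 0.169 0.006] 2 rows
  all: [0.11, -0.56, -0.01, 0.0, 0.0, 0.0]
->  [0.475 0.147 0.006] 2 rows
  all: [0.03, -0.57, -0.0, 0.0, 0.0, 0.0]
->  [0.483 0.125 0.006] 2 rows
  all: [-0.05, -0.57, 0.0, 0.0, 0.0, 0.0]
->  [0.494 0.105 0.006] 2 rows
  all: [-0.13, -0.55, 0.01, 0.0, 0.0, 0.0]
->  [0.507 0.087 0.006] 2 rows
  all: [-0.2, -0.53, 0.02, 0.0, 0.0, 0.0]
```

Call:
{"op": "jog_arm", "data": {"targets": [[-0.05,0.87,0.08,-0.02,0.13,-0.13,1],[-0.06,0.87,0.08,-0.02,0.13,-0.13,1],[-0.08,0.87,0.08,-0.02,0.13,-0.13,1],[-0.1,0.86,0.08,-0.02,0.13,-0.13,1],[-0.11,0.86,0.08,-0.02,0.13,-0.13,1]]}}

```text
time_s: 10.9
position: [0.459, 0.1931, 0.0816]
orientation: [[-0.961, -0.263, 0.08], [-0.262, 0.965, 0.023], [-0.084, 0.001, -0.996]]
wrist_force: [0.4, -0.2, -0.6]
grip_width: 0.0365
```

Call:
{"op": "jog_arm", "data": {"targets": [[-0.09,-0.04,0.84,0,0,0,1],[-0.09,-0.04,0.84,0,0,0,1],[-0.09,-0.04,0.84,0,0,0,1],[0,0,0.25,0,0,0,1],[0,0,0.25,0,0,0,1],[0,0,0,0,0,0,1]]}}

```text
time_s: 11.65
position: [0.4699, 0.1923, 0.0221]
orientation: [[-0.962, -0.262, 0.082], [-0.261, 0.965, 0.024], [-0.085, 0.001, -0.996]]
wrist_force: [0.4, 0.3, 0.4]
grip_width: 0.0005
```

Call:
{"op": "jog_arm", "data": {"targets": [[0,0,0.2,0,0,0,1],[0,0,0.2,0,0,0,1],[0,0,0.2,0,0,0,1],[0,0,0,0,0,0,1]]}}

```text
time_s: 12.15
position: [0.4707, 0.1922, 0.0097]
orientation: [[-0.962, -0.262, 0.081], [-0.261, 0.965, 0.023], [-0.084, 0.001, -0.996]]
wrist_force: [0.2, -1.2, 0.3]
grip_width: 0.0004
```

Call:
{"op": "jog_arm", "data": {"targets": [[0.11,-0.5,0,0,0,0,1],[0.11,-0.5,0,0,0,0,1],[0.03,-0.45,0,0,0,0,1],[0.03,-0.45,0,0,0,0,1]]}}

```text
time_s: 12.65
position: [0.476, 0.1539, 0.0097]
orientation: [[-0.962, -0.262, 0.083], [-0.261, 0.965, 0.024], [-0.086, 0.002, -0.996]]
wrist_force: [1.0, 2.8, 0.0]
grip_width: 0.0006
```

Contact: 2.8 N in y. That confirms the 35 mm height bias, so I'll continue along the arc.

Call:
{"op": "jog_arm", "data": {"targets": [[0.02,-0.5,0,0,0,0,1],[-0.02,-0.5,0,0,0,0,1],[-0.05,-0.5,0,0,0,0,1],[-0.08,-0.5,0,0,0,0,1],[-0.1,-0.5,0,0,0,0,1],[-0.12,-0.4,0,0,0,0,1],[0,0,0,0,0,0,1]]}}

```text
time_s: 13.52
position: [0.4973, 0.0992, 0.0099]
orientation: [[-0.962, -0.261, 0.081], [-0.26, 0.965, 0.023], [-0.084, 0.001, -0.996]]
wrist_force: [-0.2, 0.6, 0.5]
grip_width: 0.0
```

```bash
cat >> kin.py <<'E'
def tipang(s=.022):
    o=ctrl.get_obs();R=np.array(o['orientation']);p=np.array(o['position'])+s*R[:,2];d=p[:2]-C;print('tip r %.4f ang %.1f'%(np.hypot(*d),np.degrees(np.arctan2(d[1],d[0]))%360))
E
python3 - <<'E'
from kin import *
st();tipang();snap('top','t4.png')
b=snap('side','s4.png')[200:280,240:350][:,:,::-1];cv2.imwrite('pics/z5.png',cv2.resize(b,(792,576),interpolation=3))
E
```

```text
13.53 [0.4973 0.0992 0.0099] [[-0.962, -0.261, 0.081], [-0.26, 0.965, 0.023], [-0.084, 0.001, -0.996]] [-0.2  0.6  0.5] [  30.   23.  -35.    3.  -28. -108.] 0.0
tip r 0.1635 ang 214.4
```

View pics/z5.png

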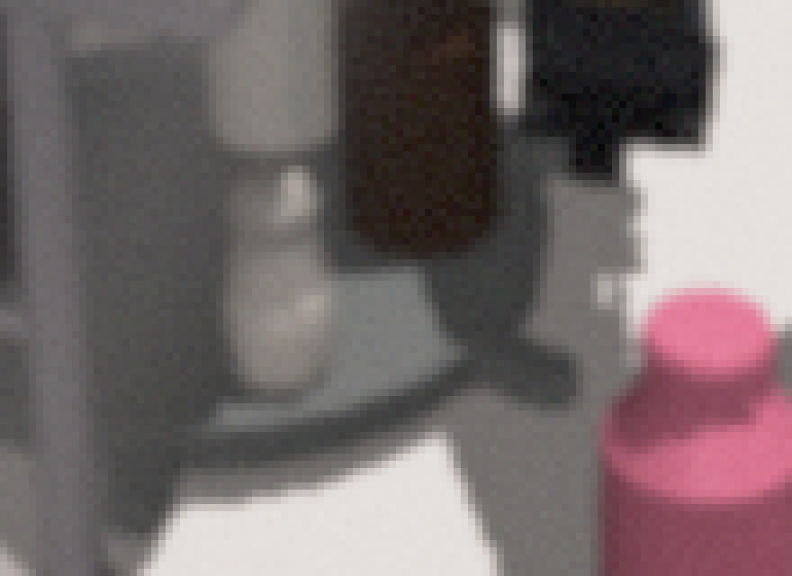

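The table turned. The salt's middle is now at side px (279,242) and tab_1's neighbour ends at about (319,253). I have one picture view left, so from here I'll measure numerically.

```bash
python3 - <<'E'
from kin import *
X=at('side',240+570/7.2,200+380/7.2,.022);d=X[:2]-C;print('tab',X,np.hypot(*d),np.degrees(np.arctan2(d[1],d[0]))%360)
for uv,z in(((280,372),.024),((280,310),.06)):
    X=at('side',240+uv[0]/7.2,200+uv[1]/7.2,z);d=X[:2]-C;print('salt',X,np.hypot(*d),np.degrees(np.arctan2(d[1],d[0]))%360)
for a in range(120,200,10): 
    P=np.r_[C+.093*np.array([np.cos(np.radians(a)),np.sin(np.radians(a))]),.03]
    print(a,proj('side',[P,P+[0,0,.08]]).round(1).tolist())
E
```

```text
tab [0.46461687 0.23819401 0.022     ] 0.17556916177830584 164.74532006216234
salt [0.56859284 0.27112742 0.024     ] 0.1026608287079198 129.57732133468014
salt [0.5640065  0.28031975 0.06      ] 0.1126919213331231 128.39686245147394
120 [[272.1, 248.8], [271.1, 224.1]]
130 [[278.0, 247.8], [277.2, 223.1]]
140 [[283.4, 246.2], [282.9, 221.7]]
150 [[288.3, 244.2], [288.0, 219.7]]
160 [[292.5, 241.7], [292.3, 217.3]]
170 [[295.8, 238.8], [295.7, 214.7]]
180 [[298.2, 235.8], [298.2, 211.8]]
190 [[299.6, 232.7], [299.6, 208.9]]
```

```bash
python3 - <<'E'
from kin import *
R=Rt(3,5);z=-.013; q=ctrl.get_obs()['joints']
for a in(147,160,206):
    p=F(a,R,z); x,e=ik(p,R,q);print(a,x.round(0),'%.4f'%e,'clr %.3f'%clear(p+[0,0,.035],R))
o=ctrl.get_obs();R0=np.array(o['orientation']);p0=np.array(o['position'])
p1=p0+[-.03,.02,.06];p2=F(147,R,.047)+[-.01,.0,0]
plan([(p1,R0),(p2,R),(F(147,R,z),R)])
P=F(147,R,z)
for a in(154,162,170,178,186,194,202,206.3): plan([(F(a,R,z),R)],P,R);P=F(a,R,z)
E
```

```text
147 [  48.   28.  -27.    7.  -32. -140.] 0.0000 clr 0.000
160 [  47.   25.  -32.    7.  -30. -140.] 0.0000 clr 0.019
206 [  34.   22.  -37.    6.  -27. -126.] 0.0000 clr 0.019
->  [0.467 0.12  0.07 ] 4 rows
  all: [0.23, 0.34, -0.77, 0.0, 0.0, 0.0]
->  [0.485 0.281 0.069] 9 rows
[[-0.33, 0.84, 0.03, 0.02, -0.0, 0.17],
 [-0.31, 0.84, 0.03, 0.02, -0.0, 0.17],
 [-0.29, 0.85, 0.03, 0.02, -0.0, 0.17],
 [-0.27, 0.86, 0.03, 0.02, -0.0, 0.17],
 [-0.25, 0.86, 0.03, 0.02, -0.0, 0.17],
 [-0.23, 0.87, 0.03, 0.02, -0.0, 0.17],
 [-0.21, 0.88, 0.02, 0.02, -0.0, 0.17],
 [-0.19, 0.88, 0.02, 0.02, -0.0, 0.17],
 [-0.17, 0.88, 0.02, 0.02, -0.0, 0.17]]
->  [0.495 0.281 0.009] 4 rows
  all: [-0.06, -0.01, 0.76, 0.0, 0.0, 0.0]
->  [0.486 0.263 0.009] 1 rows
  all: [0.53, -0.84, -0.05, 0.0, 0.0, 0.0]
->  [0.477 0.242 0.009] 2 rows
  all: [0.24, -0.52, -0.02, 0.0, 0.0, 0.0]
->  [0.472 0.22  0.009] 2 rows
  all: [0.17, -0.54, -0.01, 0.0, 0.0, 0.0]
->  [0.469 0.198 0.009] 2 rows
  all: [0.09, -0.56, -0.01, 0.0, 0.0, 0.0]
->  [0.47  0.175 0.009] 2 rows
  all: [0.01, -0.57, -0.0, 0.0, 0.0, 0.0]
->  [0.474 0.152 0.009] 2 rows
  all: [-0.07, -0.56, 0.01, 0.0, 0.0, 0.0]
->  [0.481 0.131 0.009] 2 rows
  all: [-0.15, -0.55, 0.01, 0.0, 0.0, 0.0]
->  [0.486 0.12  0.009] 1 rows
  all: [-0.22, -0.57, 0.02, 0.0, 0.0, 0.0]
```

Call:
{"op": "jog_arm", "data": {"targets": [[0.23,0.34,-0.77,0,0,0,1],[0.23,0.34,-0.77,0,0,0,1],[0.23,0.34,-0.77,0,0,0,1],[0.23,0.34,-0.77,0,0,0,1],[-0.33,0.84,0.03,0.02,0,0.17,1],[-0.31,0.84,0.03,0.02,0,0.17,1],[-0.29,0.85,0.03,0.02,0,0.17,1],[-0.27,0.86,0.03,0.02,0,0.17,1]]}}

```text
time_s: 14.62
position: [0.4754, 0.1926, 0.0705]
orientation: [[-0.982, -0.168, 0.085], [-0.168, 0.986, 0.013], [-0.086, -0.001, -0.996]]
wrist_force: [0.9, 0.6, -0.4]
grip_width: 0.0005
```

Call:
{"op": "jog_arm", "data": {"targets": [[-0.25,0.86,0.03,0.02,0,0.17,1],[-0.23,0.87,0.03,0.02,0,0.17,1],[-0.21,0.88,0.02,0.02,0,0.17,1],[-0.19,0.88,0.02,0.02,0,0.17,1],[0.06,0.52,0.02,0.02,0,0.17,1],[0,0,0,0,0,0,1]]}}

```text
time_s: 15.38
position: [0.4816, 0.2744, 0.069]
orientation: [[-0.995, -0.052, 0.086], [-0.052, 0.999, -0.001], [-0.086, -0.005, -0.996]]
wrist_force: [-0.4, -0.4, -0.7]
grip_width: 0.0003
```

Call:
{"op": "jog_arm", "data": {"targets": [[-0.06,0,0.76,0,0,0,1],[-0.06,0,0.76,0,0,0,1],[-0.06,0,0.76,0,0,0,1],[-0.06,0,0.76,0,0,0,1],[0,0,0,0,0,0,1]]}}

```text
time_s: 16.0
position: [0.4914, 0.2726, 0.0063]
orientation: [[-0.995, -0.049, 0.083], [-0.05, 0.999, -0.004], [-0.083, -0.008, -0.997]]
wrist_force: [-0.5, -0.5, 0.6]
grip_width: 0.0002
```

```bash
python3 - <<'E'
from kin import *
st();tipang();R=Rt(3,5);z=-.013
P=np.array(ctrl.get_obs()['position'])
for a in(155,162): plan([(F(a,R,z),R)],P,R);P=F(a,R,z)
E
```

```text
16.0 [0.4914 0.2726 0.0063] [[-0.995, -0.049, 0.083], [-0.05, 0.999, -0.004], [-0.083, -0.008, -0.997]] [-0.5 -0.5  0.6] [  48.   27.  -28.    7.  -32. -141.] 0.0002
tip r 0.1622 ang 150.2
->  [0.484 0.261 0.009] 1 rows
  all: [0.37, -0.57, -0.16, 0.0, 0.0, 0.0]
->  [0.477 0.242 0.009] 1 rows
  all: [0.41, -0.91, -0.04, 0.0, 0.0, 0.0]
```

Next, push along the arc to about 200°, then check.

Call:
{"op": "jog_arm", "data": {"targets": [[0.37,-0.57,-0.08,0,0,0,1],[0.22,-0.46,0,0,0,0,1],[0.22,-0.46,0,0,0,0,1],[0.17,-0.54,-0.01,0,0,0,1],[0.17,-0.54,-0.01,0,0,0,1],[0.09,-0.56,-0.01,0,0,0,1],[0.09,-0.56,-0.01,0,0,0,1]]}}

```text
time_s: 16.88
position: [0.4691, 0.1981, 0.0088]
orientation: [[-0.995, -0.05, 0.086], [-0.05, 0.999, -0.001], [-0.086, -0.005, -0.996]]
wrist_force: [1.7, 1.9, -0.2]
grip_width: 0.0005
```

Call:
{"op": "jog_arm", "data": {"targets": [[0.01,-0.57,0,0,0,0,1],[0.01,-0.57,0,0,0,0,1],[-0.07,-0.56,0,0,0,0,1],[-0.07,-0.56,0,0,0,0,1],[-0.13,-0.5,0.01,0,0,0,1],[0,0,0,0,0,0,1]]}}

```text
time_s: 17.62
position: [0.4761, 0.1422, 0.0089]
orientation: [[-0.995, -0.048, 0.084], [-0.048, 0.999, -0.003], [-0.083, -0.007, -0.996]]
wrist_force: [-0.6, -0.2, -0.4]
grip_width: 0.0005
```

```bash
python3 - <<'E'
from kin import *
st();tipang();R=Rt(3,5);z=-.013
P=np.array(ctrl.get_obs()['position'])
for a in(202,206): plan([(F(a,R,z),R)],P,R);P=F(a,R,z)
b=snap('side','s5.png')
E
```

```text
17.62 [0.4761 0.1422 0.0089] [[-0.995, -0.048, 0.084], [-0.048, 0.999, -0.003], [-0.083, -0.007, -0.996]] [-0.6 -0.2 -0.4] [  37.   22.  -37.    7.  -27. -131.] 0.0005
tip r 0.1638 ang 197.7
->  [0.481 0.131 0.009] 1 rows
  all: [-0.21, -0.58, 0.02, 0.0, 0.0, 0.0]
->  [0.486 0.12  0.009] 1 rows
  all: [-0.2, -0.53, 0.02, 0.0, 0.0, 0.0]
```

Call:
{"op": "jog_arm", "data": {"targets": [[-0.21,-0.58,0.02,0,0,0,1],[-0.2,-0.53,0.02,0,0,0,1],[0,0,0,0,0,0,1],[0.2,0.4,0,0,0,0,1],[0.5,0.4,-0.6,0,0,0,1],[0.5,0.1,-0.9,0,0,0,1],[0.5,0,-0.9,0,0,0,1],[0.5,0,-0.9,0,0,0,1]]}}

```text
time_s: 18.68
position: [0.4345, 0.1384, 0.0723]
orientation: [[-0.995, -0.051, 0.086], [-0.051, 0.999, -0.001], [-0.086, -0.005, -0.996]]
wrist_force: [0.3, 0.4, 0.8]
grip_width: 0.0009
```

```bash
python3 - <<'E'
from kin import *
st()
R=np.array(ctrl.get_obs()['orientation']);p=np.array(ctrl.get_obs()['position'])
# candidate staging poses and grasp/place reachability with z bias 35 mm (commanded lower), theta=50 and less
q0=[4,17,-32,-105,-20,34]
qs=[[4,17,-32,-105,-20,34],[3,20,-25,-81,-34,24],[-2,19,-50,-162,-30,82],[36,16,-48,50,-15,-174]]
for shift in('z','tool'):
 for t in(35,45,50,60):
  for y in(0,10,20,30):
    R=Rt(y,t); b=np.array([0,0,-.035]) if shift=='z' else .035*R[:,2]
    row=[]
    for nm,X in(('g',[.537,.187,.075]),('gl',[.50,.185,.11]),('pl',[.4555,-.2225,.056])):
        best=(0,None)
        for Y in ([y] if nm!='pl' else [-20,0,20,40]):
            R=Rt(Y,t);b=np.array([0,0,-.035]) if shift=='z' else .035*R[:,2]
            for q in qs:
                qq=np.array(q,float)
                if nm=='pl': qq[0]-=45
                x,e=ik(np.array(X)-.003*R[:,2]+b,R,qq);m=np.minimum(x-LO,HI-x).min()
                if e<1e-3 and m>best[0]: best=(m,Y,x.round(0).tolist())
        row.append(best)
    print(shift,t,y,[ (round(r[0]),r[1],r[2]) if r[0]>0 else 0 for r in row])
E
```

```text
18.68 [0.4345 0.1384 0.0723] [[-0.995, -0.051, 0.086], [-0.051, 0.999, -0.001], [-0.086, -0.005, -0.996]] [0.3 0.4 0.8] [  41.   13.  -39.    6.  -35. -132.] 0.0009
z 35 0 [0, 0, (37, 40, [-35.0, 25.0, -20.0, -50.0, -46.0, 21.0])]
z 35 10 [0, 0, (37, 40, [-35.0, 25.0, -20.0, -50.0, -46.0, 21.0])]
z 35 20 [0, 0, (37, 40, [-35.0, 25.0, -20.0, -50.0, -46.0, 21.0])]
z 35 30 [0, 0, (37, 40, [-35.0, 25.0, -20.0, -50.0, -46.0, 21.0])]
z 45 0 [0, 0, (43, 40, [-43.0, 29.0, -19.0, -60.0, -54.0, 35.0])]
z 45 10 [(13, 10, [-1.0, 22.0, -48.0, -162.0, -26.0, 82.0]), (10, 10, [-0.0, 14.0, -49.0, -157.0, -19.0, 76.0]), (43, 40, [-43.0, 29.0, -19.0, -60.0, -54.0, 35.0])]
z 45 20 [(7, 20, [2.0, 20.0, -36.0, -127.0, -16.0, 51.0]), 0, (43, 40, [-43.0, 29.0, -19.0, -60.0, -54.0, 35.0])]
z 45 30 [(6, 30, [8.0, 20.0, -30.0, -98.0, -15.0, 25.0]), (0, 30, [17.0, 12.0, -32.0, -83.0, -9.0, 2.0]), (43, 40, [-43.0, 29.0, -19.0, -60.0, -54.0, 35.0])]
z 50 0 [0, 0, (43, 40, [-46.0, 31.0, -18.0, -64.0, -59.0, 41.0])]
z 50 10 [(8, 10, [-2.0, 26.0, -53.0, -165.0, -39.0, 86.0]), (6, 10, [-2.0, 17.0, -55.0, -163.0, -33
[... 2043 characters left out ...]
1.0, -113.0, -23.0, 43.0]), (9, 30, [7.0, 14.0, -32.0, -103.0, -18.0, 29.0]), (43, 40, [-43.0, 30.0, -18.0, -64.0, -58.0, 38.0])]
tool 60 0 [0, 0, (44, 40, [-49.0, 35.0, -17.0, -71.0, -66.0, 48.0])]
tool 60 10 [(6, 10, [-2.0, 31.0, -55.0, -167.0, -57.0, 89.0]), (3, 10, [-3.0, 24.0, -58.0, -166.0, -52.0, 88.0]), (44, 40, [-49.0, 35.0, -17.0, -71.0, -66.0, 48.0])]
tool 60 20 [(13, 20, [-7.0, 30.0, -48.0, -149.0, -50.0, 83.0]), (10, 20, [-7.0, 22.0, -51.0, -146.0, -45.0, 79.0]), (44, 40, [-49.0, 35.0, -17.0, -71.0, -66.0, 48.0])]
tool 60 30 [(21, 30, [-8.0, 29.0, -40.0, -131.0, -45.0, 72.0]), (19, 30, [-7.0, 21.0, -43.0, -127.0, -41.0, 66.0]), (44, 40, [-49.0, 35.0, -17.0, -71.0, -66.0, 48.0])]
```

```bash
cat >> kin.py <<'E'
def cont(pts,q=None,P=None,R=None):
    o=ctrl.get_obs(); q=np.array(o['joints']) if q is None else q
    P=np.array(o['position']) if P is None else P; R=np.array(o['orientation']) if R is None else R
    for p1,R1 in pts:
        p1=np.array(p1);w=Ro.from_matrix(R.T@R1).as_rotvec(); n=int(max(np.linalg.norm(p1-P)/.022,np.degrees(np.linalg.norm(w))/7.5,1))+1
        mx=0;me=0
        for k in range(1,n+1):
            x,e=ik(P+(p1-P)*k/n,R@Ro.from_rotvec(w*k/n).as_matrix(),q); mx=max(mx,np.abs(x-q).max());me=max(me,e); q=x
        print(p1.round(3),n,'rows q',q.round(0),'maxstep %.0f err %.4f margin %.0f'%(mx,me,np.minimum(q-LO,HI-q).min())); P,R=p1,R1
    return q
E
python3 - <<'E'
from kin import *
S=np.array([.485,.161,.085]);
for h in(.2,.3):
  for y in(50,70):
    print(h,y)
    q=cont([((.44,.10,h),Rt(25,5)),((.46,.10,h),Rt(y,30)),((.48,.10,h),Rt(y,55)),((.47,.12,h),Rt(25,55)),(S,Rt(25,55)),(S+[.082,.038,-.03],Rt(25,55))])
# place
print('place');R=Rt(25,55);p=S
cell=np.array([.4555,-.2225,.056]);
for y in(-14,-5,0,10):
    Rp=Rt(y,55); pc=cell+.032*Rp[:,2]
    q2=cont([(S+[-.0,-.1,.12],R),(pc+[0,0.05,.12],Rp),(pc+[0,0,.1],Rp),(pc,Rp)],q.copy(),S,R)
E
```

```text
0.2 50
[0.44 0.1  0.2 ] 7 rows q [  34.    2.  -27.    1.  -55. -100.] maxstep 5 err 0.0000 margin 34
[0.46 0.1  0.2 ] 5 rows q [ 21.  -2. -29. -23. -39. -46.] maxstep 16 err 0.0000 margin 29
[0.48 0.1  0.2 ] 4 rows q [ -8.   3. -27. -68. -48.  11.] maxstep 15 err 0.0000 margin 34
[0.47 0.12 0.2 ] 4 rows q [ 16.  -6. -37. -68.  -9. -17.] maxstep 11 err 0.0247 margin 0
[0.485 0.161 0.085] 6 rows q [ -10.   16.  -46. -125.  -35.   63.] maxstep 20 err 0.0000 margin 15
[0.567 0.199 0.055] 5 rows q [  -4.   26.  -39. -135.  -35.   69.] maxstep 3 err 0.0000 margin 22
0.2 70
[0.44 0.1  0.2 ] 7 rows q [  34.    2.  -27.    1.  -55. -100.] maxstep 5 err 0.0000 margin 34
[0.46 0.1  0.2 ] 7 rows q [ 12.   3. -21. -32. -53. -16.] maxstep 14 err 0.0000 margin 41
[0.48 0.1  0.2 ] 4 rows q [-10.  11. -18. -62. -66.  20.] maxstep 10 err 0.0000 margin 43
[0.47 0.12 0.2 ] 6 rows q [ 16.  -6. -37. -68.  -9. -17.] maxstep 13 err 0.0247 margin 0
[0.485 0.161 0.085] 6 rows q [ -10.   16.  -46. -125.  -35.   63.] maxstep 20 err 0.0000 margin 15
[0.567 0.199 0.055] 5 rows q [  -4.   26.  -39. -135.  -35.   
[... 2002 characters left out ...]
xstep 17 err 0.0000 margin 10
[ 0.482 -0.172  0.158] 11 rows q [-35.   4. -33. -84. -28.  15.] maxstep 4 err 0.0000 margin 19
[ 0.482 -0.222  0.138] 3 rows q [-43.  10. -31. -85. -34.  23.] maxstep 3 err 0.0000 margin 25
[ 0.482 -0.222  0.038] 5 rows q [ -53.   26.  -36. -105.  -42.   57.] maxstep 7 err 0.0000 margin 25
[0.485 0.061 0.205] 8 rows q [  3.  -5. -34. -67. -20. -11.] maxstep 17 err 0.0000 margin 10
[ 0.481 -0.168  0.158] 11 rows q [-38.   7. -31. -79. -38.  18.] maxstep 5 err 0.0000 margin 29
[ 0.481 -0.218  0.138] 3 rows q [-44.  12. -28. -79. -43.  23.] maxstep 2 err 0.0000 margin 34
[ 0.481 -0.218  0.038] 5 rows q [-51.  27. -31. -93. -46.  50.] maxstep 5 err 0.0000 margin 30
```

```bash
python3 - <<'E'
from kin import *
S=np.array([.485,.161,.085]);
for pts in ([((.42,.08,.2),Rt(25,5)),((.42,.07,.2),Rt(55,30)),((.42,.06,.18),Rt(60,55)),((.44,.08,.1),Rt(45,55)),((.45,.11,.09),Rt(25,55)),(S,Rt(25,55))],
 [((.42,.08,.15),Rt(25,5)),((.42,.06,.13),Rt(60,45)),((.43,.07,.11),Rt(45,55)),((.46,.12,.09),Rt(25,55)),(S,Rt(25,55))]):
    q=cont(pts);print()
plan(pts)
E
```

```text
[0.42 0.08 0.2 ] 7 rows q [ 33.  -0. -30.   1. -55. -99.] maxstep 5 err 0.0000 margin 32
[0.42 0.07 0.2 ] 6 rows q [ 15.  -5. -30. -28. -45. -33.] maxstep 15 err 0.0000 margin 31
[0.42 0.06 0.18] 4 rows q [-18.   6. -28. -65. -62.  25.] maxstep 16 err 0.0000 margin 33
[0.44 0.08 0.1 ] 4 rows q [-19.  13. -37. -83. -48.  40.] maxstep 6 err 0.0000 margin 24
[0.45 0.11 0.09] 3 rows q [ -17.   12.  -48. -113.  -37.   56.] maxstep 12 err 0.0000 margin 13
[0.485 0.161 0.085] 3 rows q [ -10.   16.  -46. -125.  -35.   63.] maxstep 4 err 0.0000 margin 15

[0.42 0.08 0.15] 5 rows q [ 33.   3. -34.   1. -47. -99.] maxstep 7 err 0.0000 margin 27
[0.42 0.06 0.13] 8 rows q [ -9.   7. -30. -58. -51.  17.] maxstep 19 err 0.0000 margin 31
[0.43 0.07 0.11] 3 rows q [-20.  11. -38. -81. -49.  37.] maxstep 8 err 0.0000 margin 24
[0.46 0.12 0.09] 3 rows q [ -15.   13.  -47. -115.  -36.   56.] maxstep 15 err 0.0000 margin 14
[0.485 0.161 0.085] 3 rows q [ -10.   16.  -46. -125.  -35.   63.] maxstep 3 err 0.0000 margin 15

->  [0.42 0.08 0.15] 5 rows
[[0.11, -0.58, -0.79, -0.06, -0.0, -0.55],
 [0.15, -0.56, -0.79, -0.06, -0.0, -0.55],
 [0.19, -0.54, -0.79, -0.06, -0.0, -0.55],
 [0.23, -0.52, -0.8, -0.06, -0.0, -0.55],
 [0.27, -0.5, -0.8, -0.06, -0.0, -0.55]]
->  [0.42 0.06 0.13] 5 rows
[[0.1, -0.18, 0.19, -0.38, -0.97, -0.81],
 [0.15, -0.18, 0.17, -0.38, -0.97, -0.81],
 [0.19, -0.17, 0.13, -0.38, -0.97, -0.81],
 [0.22, -0.15, 0.1, -0.38, -0.97, -0.81],
 [0.25, -0.13, 0.06, -0.38, -0.97, -0.81]]
->  [0.43 0.07 0.11] 2 rows
[[0.11, -0.09, 0.6, 0.72, -0.62, 0.6],
 [0.16, -0.04, 0.59, 0.72, -0.62, 0.6]]
->  [0.46 0.12 0.09] 3 rows
[[-0.27, 0.24, 0.96, 0.68, 0.0, 0.48],
 [-0.25, 0.34, 0.94, 0.68, 0.0, 0.48],
 [-0.22, 0.45, 0.9, 0.68, 0.0, 0.48]]
->  [0.485 0.161 0.085] 2 rows
  all: [-0.47, 0.66, 0.89, 0.0, 0.0, 0.0]
```

Call:
{"op": "jog_arm", "data": {"targets": [[0.11,-0.58,-0.79,-0.06,0,-0.55,-0.5],[0.15,-0.56,-0.79,-0.06,0,-0.55,-0.5],[0.19,-0.54,-0.79,-0.06,0,-0.55,-0.5],[0.23,-0.52,-0.8,-0.06,0,-0.55,-0.5],[0.27,-0.5,-0.8,-0.06,0,-0.55,-0.5]]}}

```text
time_s: 19.3
position: [0.4203, 0.0797, 0.1498]
orientation: [[-0.902, -0.426, 0.076], [-0.424, 0.905, 0.04], [-0.085, 0.004, -0.996]]
wrist_force: [0.4, 0.2, -0.8]
grip_width: 0.0424
```

Call:
{"op": "jog_arm", "data": {"targets": [[0.05,-0.09,0.1,-0.19,-0.48,-0.4,-0.5],[0.06,-0.09,0.09,-0.19,-0.48,-0.4,-0.5],[0.07,-0.09,0.09,-0.19,-0.48,-0.4,-0.5],[0.08,-0.09,0.08,-0.19,-0.48,-0.4,-0.5],[0.09,-0.09,0.07,-0.19,-0.48,-0.4,-0.5],[0.1,-0.08,0.06,-0.19,-0.48,-0.4,-0.5]]}}

```text
time_s: 20.05
position: [0.4206, 0.0688, 0.137]
orientation: [[-0.626, -0.72, 0.299], [-0.611, 0.692, 0.386], [-0.484, 0.059, -0.873]]
wrist_force: [0.0, -0.8, -0.6]
grip_width: 0.0656
```

Call:
{"op": "jog_arm", "data": {"targets": [[0.11,-0.08,0.06,-0.19,-0.48,-0.4,-0.5],[0.11,-0.07,0.05,-0.19,-0.48,-0.4,-0.5],[0.12,-0.07,0.04,-0.19,-0.48,-0.4,-0.5],[0.12,-0.07,0.03,-0.19,-0.48,-0.4,-0.5],[0,0,0,0,0,0,-0.5]]}}

```text
time_s: 20.68
position: [0.4221, 0.0594, 0.1275]
orientation: [[-0.368, -0.862, 0.349], [-0.608, 0.507, 0.611], [-0.704, 0.013, -0.711]]
wrist_force: [-0.3, 0.2, 0.0]
grip_width: 0.0651
```

```bash
python3 - <<'E'
from kin import *
st()
pts=[((.43,.07,.11),Rt(45,55)),((.46,.12,.09),Rt(25,55)),((.485,.161,.085),Rt(25,55))]
cont(pts);plan(pts)
E
```

```text
20.68 [0.4221 0.0594 0.1275] [[-0.368, -0.862, 0.349], [-0.608, 0.507, 0.611], [-0.704, 0.013, -0.711]] [-0.3  0.2  0. ] [ -9.   8. -30. -58. -51.  16.] 0.0651
[0.43 0.07 0.11] 3 rows q [-20.  11. -38. -81. -49.  37.] maxstep 8 err 0.0000 margin 24
[0.46 0.12 0.09] 3 rows q [ -15.   13.  -47. -115.  -36.   56.] maxstep 15 err 0.0000 margin 14
[0.485 0.161 0.085] 3 rows q [ -10.   16.  -46. -125.  -35.   63.] maxstep 3 err 0.0000 margin 15
->  [0.43 0.07 0.11] 2 rows
[[0.07, -0.04, 0.54, 0.73, -0.64, 0.55],
 [0.12, 0.01, 0.53, 0.73, -0.64, 0.55]]
->  [0.46 0.12 0.09] 3 rows
[[-0.27, 0.24, 0.96, 0.68, 0.0, 0.48],
 [-0.25, 0.34, 0.94, 0.68, 0.0, 0.48],
 [-0.22, 0.45, 0.9, 0.68, 0.0, 0.48]]
->  [0.485 0.161 0.085] 2 rows
  all: [-0.47, 0.66, 0.89, 0.0, 0.0, 0.0]
```

Call:
{"op": "jog_arm", "data": {"targets": [[0.04,-0.02,0.27,0.37,-0.32,0.27,-0.5],[0.05,-0.02,0.27,0.37,-0.32,0.27,-0.5],[0.06,0,0.27,0.37,-0.32,0.28,-0.5],[0.06,0,0.26,0.37,-0.32,0.28,-0.5],[-0.14,0.12,0.48,0.34,0,0.24,-0.5],[-0.13,0.13,0.48,0.34,0,0.24,-0.5],[-0.13,0.15,0.47,0.34,0,0.24,-0.5],[-0.12,0.19,0.47,0.34,0,0.24,-0.5]]}}

```text
time_s: 21.68
position: [0.4512, 0.1049, 0.098]
orientation: [[-0.484, -0.526, 0.699], [-0.304, 0.85, 0.43], [-0.82, -0.005, -0.572]]
wrist_force: [0.2, 0.1, -0.2]
grip_width: 0.0654
```

Call:
{"op": "jog_arm", "data": {"targets": [[-0.11,0.22,0.45,0.34,0,0.24,-0.5],[-0.11,0.23,0.45,0.34,0,0.24,-0.5],[0,0,0,0,0,0,-0.5]]}}

```text
time_s: 22.05
position: [0.4607, 0.1213, 0.0905]
orientation: [[-0.517, -0.426, 0.742], [-0.245, 0.905, 0.348], [-0.82, -0.002, -0.573]]
wrist_force: [-0.0, -0.6, -0.7]
grip_width: 0.0651
```

```bash
python3 - <<'E'
from kin import *
st()
o=ctrl.get_obs();p=np.array(o['position']);R=np.array(o['orientation'])
for nm,b in(('none',0*p),('z',np.array([0,0,.035])),('tool',-.035*R[:,2])):
    X=np.array([p+b+.022*R[:,2]+w*R[:,1] for w in(-.04,.04)]);print(nm,proj('side',X).round(1).tolist(),proj('top',X).round(1).tolist())
a=snap('top','t6.png')[150:230,230:340][:,:,::-1];b=snap('side','s6.png')[170:270,255:365][:,:,::-1]
z=np.zeros((600,792,3),np.uint8)
z[:288,:396]=cv2.resize(a,(396,288),interpolation=3)
b2=cv2.resize(b,(660,600),interpolation=3)
cv2.imwrite('pics/m6.png',np.hstack([cv2.copyMakeBorder(cv2.resize(a,(330,240),interpolation=3),0,160,0,0,0),cv2.resize(b,(440,400),interpolation=3)]))
E
```

```text
22.05 [0.4607 0.1213 0.0905] [[-0.517, -0.426, 0.742], [-0.245, 0.905, 0.348], [-0.82, -0.002, -0.573]] [-0.  -0.6 -0.7] [ -15.   13.  -47. -115.  -36.   57.] 0.0651
none [[324.3, 207.2], [328.8, 221.9]] [[302.5, 208.5], [278.2, 214.4]]
z [[324.6, 196.9], [329.3, 211.2]] [[302.1, 203.5], [277.2, 209.5]]
tool [[334.1, 200.8], [339.3, 215.2]] [[304.5, 213.5], [279.6, 219.5]]
```

View pics/m6.png

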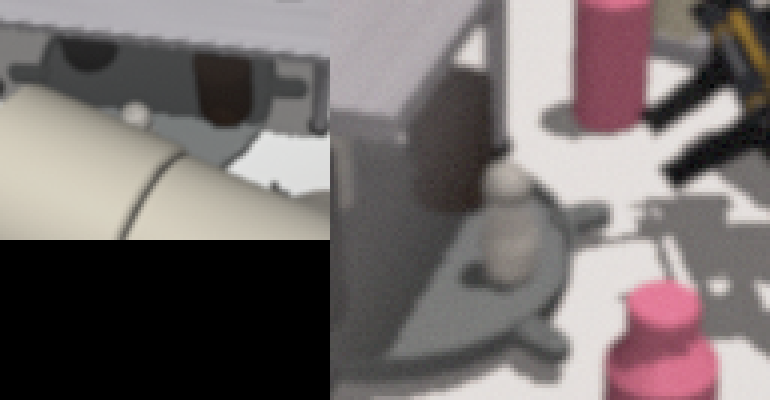

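The finger tips in the side view, at (335,200) and (340.5,214.5), match the "tool about 36 mm shorter" case, so the bias lies along the tool axis. The salt is at the front: cap at side px (299.5,216) and top px (275.7,187.3).

```bash
cat >> kin.py <<'E'
B=.037  # true finger points lie B behind the reported ones along tool z
def G(X,R): return np.array(X)+(B-.003)*R[:,2]   # reported TCP for true grasp point X
E
python3 - <<'E'
from kin import *
c,d=tri((275.7,187.3),(299.6,215.5));print('cap',c,d,riser(c))
for uv,z in(((300,226.2),.065),((299.6,238.5),.024),((300,211.5),.112)):
    X=at('side',*uv,z);print(X,riser(X))
print('top',riser(at('top',275.7,186.5,.108)))
for a in(175,180,185,190):
    P=np.r_[C+.093*np.array([np.cos(np.radians(a)),np.sin(np.radians(a))]),0]
    print(a,proj('side',[P+[0,0,.024],P+[0,0,.069],P+[0,0,.105]]).round(1).tolist(),proj('top',P+[0,0,.105]).round(1))
o=ctrl.get_obs();p=np.array(o['position']);R=np.array(o['orientation'])
print('grasp now',p-(B-.003)*R[:,2])
E
```

```text
cap [0.54036329 0.19035369 0.09951175] 0.006750864492767311 [[-0.09357944  0.00366486  0.09951175]]
[0.53507929 0.19356028 0.065     ] [[-0.09867315  0.00716587  0.065     ]]
[0.53567956 0.19512901 0.024     ] [[-0.09798492  0.00869804  0.024     ]]
[0.53576464 0.19177448 0.112     ] [[-0.09809015  0.00534408  0.112     ]]
top [[-0.09148996  0.0026476   0.108     ]]
175 [[297.1, 239.1], [297.1, 225.8], [297.1, 214.8]] [[272.5 186.8]]
180 [[298.2, 237.5], [298.2, 224.3], [298.2, 213.4]] [[274.9 187.2]]
185 [[299.0, 236.0], [299.0, 222.8], [299.0, 211.9]] [[277.4 187.5]]
190 [[299.6, 234.4], [299.6, 221.3], [299.6, 210.4]] [[279.9 187.6]]
grasp now [0.43655292 0.10855221 0.1104642 ]
```

```bash
python3 - <<'E'
from kin import *
print('dark front',at('top',230+225/3,150+125/3,.024))
R=Rt(20,55);h=np.array([.94,.342,0]);X=np.array([.538,.191,.075])
pts=[(G(X-.085*h+[0,0,.012],R),R),(G(X-.03*h,R),R),(G(X,R),R)]
cont(pts);plan(pts)
E
```

```text
dark front [0.58562231 0.10456482 0.024     ]
[0.484 0.171 0.067] 3 rows q [ -11.   22.  -54. -142.  -43.   80.] maxstep 9 err 0.0000 margin 7
[0.536 0.19  0.055] 3 rows q [  -6.   26.  -48. -146.  -41.   79.] maxstep 2 err 0.0000 margin 13
[0.564 0.201 0.055] 2 rows q [  -4.   26.  -44. -147.  -38.   77.] maxstep 2 err 0.0000 margin 17
->  [0.484 0.171 0.067] 3 rows
[[-0.08, 0.61, 0.8, 0.17, 0.01, 0.13],
 [-0.07, 0.63, 0.78, 0.17, 0.01, 0.13],
 [-0.06, 0.65, 0.77, 0.17, 0.01, 0.13]]
->  [0.536 0.19  0.055] 3 rows
  all: [-0.36, -0.0, 0.87, 0.0, 0.0, 0.0]
->  [0.564 0.201 0.055] 2 rows
  all: [-0.43, -0.0, 0.61, 0.0, 0.0, 0.0]
```

Call:
{"op": "jog_arm", "data": {"targets": [[-0.08,0.61,0.8,0.17,0,0.13,-0.5],[-0.07,0.63,0.78,0.17,0,0.13,-0.5],[-0.06,0.65,0.77,0.17,0,0.13,-0.5],[0,0,0,0,0,0,-0.5]]}}

```text
time_s: 22.65
position: [0.4842, 0.1716, 0.0662]
orientation: [[-0.539, -0.343, 0.769], [-0.195, 0.939, 0.282], [-0.82, 0.002, -0.573]]
wrist_force: [-0.4, -0.4, 0.1]
grip_width: 0.0653
```

```bash
python3 - <<'E'
from kin import *
st()
R=Rt(20,55);h=np.array([.94,.342,0]);X=np.array([.538,.191,.075])
plan([(G(X-.025*h,R),R),(G(X,R),R)])
E
```

```text
22.65 [0.4842 0.1716 0.0662] [[-0.539, -0.343, 0.769], [-0.195, 0.939, 0.282], [-0.82, 0.002, -0.573]] [-0.4 -0.4  0.1] [ -11.   22.  -54. -142.  -44.   80.] 0.0653
->  [0.541 0.192 0.055] 3 rows
  all: [-0.43, -0.0, 0.92, 0.01, 0.0, -0.0]
->  [0.564 0.201 0.055] 2 rows
  all: [-0.36, -0.0, 0.51, 0.0, 0.0, 0.0]
```

Call:
{"op": "jog_arm", "data": {"targets": [[-0.32,0,0.69,0,0,0,-0.5],[-0.32,0,0.69,0,0,0,-0.5],[-0.32,0,0.69,0,0,0,-0.5],[-0.32,0,0.69,0,0,0,-0.5],[0,0,0,0,0,0,-0.5]]}}

```text
time_s: 23.28
position: [0.5426, 0.1913, 0.0565]
orientation: [[-0.536, -0.341, 0.772], [-0.195, 0.94, 0.28], [-0.821, -0.0, -0.571]]
wrist_force: [-0.3, -1.2, -0.3]
grip_width: 0.0653
```

Call:
{"op": "jog_arm", "data": {"targets": [[-0.24,0,0.34,0,0,0,-0.5],[-0.24,0,0.34,0,0,0,-0.5],[-0.24,0,0.34,0,0,0,-0.5],[0,0,0,0,0,0,-0.5]]}}

```text
time_s: 23.78
position: [0.5656, 0.1996, 0.057]
orientation: [[-0.536, -0.341, 0.772], [-0.195, 0.94, 0.28], [-0.821, -0.0, -0.571]]
wrist_force: [0.4, -0.1, 0.2]
grip_width: 0.0654
```

Call:
{"op": "jog_arm", "data": {"targets": [[0,0,0,0,0,0,-0.2],[0,0,0,0,0,0,-0.05],[0,0,0,0,0,0,0.1],[0,0,0,0,0,0,0.3],[0,0,0,0,0,0,0.3],[0,0,0,0,0,0,0.3]], "squeeze": 12}}

```text
time_s: 24.52
position: [0.565, 0.1995, 0.057]
orientation: [[-0.537, -0.341, 0.772], [-0.194, 0.94, 0.28], [-0.821, 0.0, -0.571]]
wrist_force: [-0.1, 0.8, 1.1]
grip_width: 0.0378
```

Call:
{"op": "jog_arm", "data": {"targets": [[0,0,0,0,0,0,0.3],[0,0,0,0,0,0,0.3]]}}

```text
time_s: 24.78
position: [0.5651, 0.1995, 0.0569]
orientation: [[-0.537, -0.341, 0.772], [-0.194, 0.94, 0.28], [-0.821, 0.0, -0.571]]
wrist_force: [-0.1, 0.8, 1.8]
grip_width: 0.0379
```

```bash
python3 - <<'E'
from kin import *
st();o=ctrl.get_obs();p=np.array(o['position']);R=np.array(o['orientation'])
im=snap('side','s7.png');old=cv2.imread('pics/s6.png')[:,:,::-1]
print('grasp true',p-(B-.003)*R[:,2],'px',proj('side',p-(B-.003)*R[:,2]))
# coarse ascii brightness around salt
g=cv2.cvtColor(im,cv2.COLOR_RGB2GRAY)[200:248,280:330];g0=cv2.cvtColor(old,cv2.COLOR_RGB2GRAY)[200:248,280:330]
ch=" .:-=+*#%@"
for r in range(0,48,2): print('%3d '%(200+r)+''.join(ch[v*10//256] for v in g[r])+'  |  '+''.join(ch[v*10//256] for v in g0[r]))
E
```

```text
24.77 [0.5651 0.1995 0.0569] [[-0.537, -0.341, 0.772], [-0.194, 0.94, 0.28], [-0.821, 0.0, -0.571]] [-0.1  0.8  1.8] [  -4.   26.  -44. -147.  -38.   77.] 0.0379
grasp true [0.53882789 0.18994403 0.07635511] px [[299.15934194 221.87953852]]<stdin>:8: RuntimeWarning: overflow encountered in scalar multiply
Traceback (most recent call last):
OverflowError: Python integer 256 out of bounds for uint8
```

Call:
{"op": "jog_arm", "data": {"targets": [[-0.3,0,-0.2,0,0,0,0.3],[-0.41,0,-0.29,0,0,0,0.3],[-0.41,0,-0.29,0,0,0,0.3],[0,0,0,0,0,0,0.3]]}}

```text
time_s: 25.32
position: [0.565, 0.1992, 0.0848]
orientation: [[-0.536, -0.341, 0.772], [-0.195, 0.94, 0.279], [-0.821, -0.001, -0.571]]
wrist_force: [-0.4, 0.4, -1.3]
grip_width: 0.0381
```

```bash
python3 - <<'E'
from kin import *
st()
im=snap('side','s8.png');old=imaging.camera('top');cv2.imwrite('pics/t8.png',old[:,:,::-1])
ch=" .:-=+*#%@"
g0=cv2.cvtColor(cv2.imread('pics/s6.png'),cv2.COLOR_BGR2GRAY);g=cv2.cvtColor(im,cv2.COLOR_RGB2GRAY)
for r in range(196,246,2): print('%3d '%r+''.join(ch[int(v)*10//256] for v in g[r,280:330])+'  |  '+''.join(ch[int(v)*10//256] for v in g0[r,280:330]))
E
```

```text
25.32 [0.565  0.1992 0.0848] [[-0.536, -0.341, 0.772], [-0.195, 0.94, 0.279], [-0.821, -0.001, -0.571]] [-0.4  0.4 -1.3] [  -3.   21.  -41. -142.  -31.   70.] 0.0381
196 :::::::::::....:--+*%%%%%%%%#+-::...:-=-:.......    |  ::::::::::::..::--=*%%%%%%%%%#**+==---------------
198 :::::::::..:..::--=#%%%%%#*+-:......:---:.........  |  ::::::::::::..::--+#%%%%%%%#+======---------------
200 :::::::::.....:--=+*#%%#*=:..........::::......:..  |  ::::::::::::...:--+#%%%%%%%*+=======--------------
202 :::::::.:....:-++*****+=-.  ..:---:::............   |  :::::::::::...::--=*%%%%%%%%#*+=======--------==++
204 ::::::::....:-=+**###**+=-....:----::.............  |  :::::::::::....:--=+#%%%%%%%%%%###****#########%%%
206 :::::::....::==++******+=-..:::::::...............  |  ::::::::::.....::::-+#%%%%%%%%%%%%%%%%%%%%%%%%%%%%
208 ::::.::.....:-===++++++=--:---:...     ...........  |  :::::::::.:.......:=*%%%%%%%%%%%%%%%%%%%%%%%%%%%%%
210 ::::::......:---=======-::::........  . . ........  |  :::::::::......--=+*##%%%%%%%%%%%%%%%%%%%%%%%%%%%%
212 :::::.......::----=---:...   . .....     ..  .....
[... 1115 characters left out ...]
======++++++++++========-=++*###%%%%%%%%
234 :::--==----:::::::::-----::::::::::--+*%%%%%%%%%%%  |  :::-=============+++++++===========+#%%%%%%%%%%%%%
236 :--==---:::::::::::::::--::::::::::-===+++++++++++  |  :--=====--:::--==+++++=============*%%%%%%%%%%%%%%
238 --==--:::::::::::::::::::::::::::::-==============  |  -======--:::::--===+=+============+*%%%%%%%%%%%%%%
240 =====--:::::::::::::::---:::::::::--==============  |  -======--::::::----==---==========+#%%%%%%%%%%%%%%
242 =====------::::::::::-==-:::::::::-===============  |  ============-=-------==========--=*%%%%%%%%%%%%%%%
244 =======-====---::::::::::::::::::-===============+  |  =============================--:=*%%%%%%%%%%%%%#*+
```

The salt is lifted about 28 mm and held upright. Next, plan the way out and over to the caddy.

```bash
python3 - <<'E'
from kin import *
R=Rt(20,55);Rm=Rt(8,55);Rp=Rt(-5,55)
cell=np.array([.455,-.222])
w=[((.49,.172,.115),R),((.455,.11,.12),R),((.45,-.02,.12),Rm),((.445,-.15,.12),Rp),(np.r_[cell,.12],Rp),(np.r_[cell,.0574],Rp)]
pts=[(G(x,r),r) for x,r in w]
cont(pts);plan(pts[:4])
E
```

```text
[0.516 0.182 0.095] 3 rows q [  -6.   16.  -46. -137.  -32.   67.] maxstep 2 err 0.0000 margin 15
[0.481 0.12  0.1  ] 4 rows q [ -13.   11.  -46. -121.  -32.   56.] maxstep 4 err 0.0000 margin 15
[ 0.478 -0.016  0.1  ] 7 rows q [ -30.   10.  -46. -113.  -33.   51.] maxstep 2 err 0.0000 margin 16
[ 0.473 -0.152  0.1  ] 7 rows q [ -44.   12.  -42. -109.  -33.   47.] maxstep 2 err 0.0000 margin 19
[ 0.483 -0.224  0.1  ] 4 rows q [-47.  15. -35. -99. -34.  38.] maxstep 3 err 0.0000 margin 25
[ 0.483 -0.224  0.038] 3 rows q [ -54.   26.  -39. -112.  -42.   62.] maxstep 8 err 0.0000 margin 22
->  [0.516 0.182 0.095] 3 rows
  all: [0.33, -0.0, -0.82, -0.0, 0.0, -0.0]
->  [0.481 0.12  0.1  ] 3 rows
  all: [0.45, -0.77, -0.79, 0.0, 0.0, 0.0]
->  [ 0.478 -0.016  0.1  ] 7 rows
[[0.2, -0.9, -0.29, 0.18, 0.0, 0.12],
 [0.19, -0.91, -0.27, 0.18, 0.0, 0.12],
 [0.17, -0.92, -0.25, 0.18, 0.0, 0.12],
 [0.16, -0.93, -0.22, 0.18, 0.0, 0.12],
 [0.14, -0.94, -0.2, 0.18, 0.0, 0.12],
 [0.12, -0.94, -0.18, 0.18, 0.0, 0.12],
 [0.11, -0.95, -0.15, 0.18, 0.0, 0.12]]
->  [ 0.473 -0.152  0.1  ] 8 rows
[[0.09, -0.84, -0.12, 0.17, -0.0, 0.12],
 [0.07, -0.84, -0.1, 0.17, -0.0, 0.12],
 [0.06, -0.85, -0.08, 0.17, -0.0, 0.12],
 [0.04, -0.85, -0.06, 0.17, -0.0, 0.12],
 [0.03, -0.85, -0.04, 0.17, -0.0, 0.12],
 [0.02, -0.85, -0.02, 0.17, -0.0, 0.12],
 [0.0, -0.85, -0.0, 0.17, -0.0, 0.12],
 [-0.01, -0.85, 0.02, 0.17, -0.0, 0.12]]
```

Call:
{"op": "jog_arm", "data": {"targets": [[0.2,0,-0.5,0,0,0,0.3],[0.25,0,-0.62,0,0,0,0.3],[0.27,0,-0.67,0,0,0,0.3],[0.27,0,-0.67,0,0,0,0.3],[0.35,-0.58,-0.6,0,0,0,0.3],[0.34,-0.58,-0.6,0,0,0,0.3],[0.33,-0.58,-0.59,0,0,0,0.3],[0.33,-0.57,-0.58,0,0,0,0.3]]}}

```text
time_s: 26.42
position: [0.48, 0.1191, 0.1011]
orientation: [[-0.537, -0.341, 0.772], [-0.195, 0.94, 0.279], [-0.821, -0.0, -0.571]]
wrist_force: [-0.2, -0.1, -1.0]
grip_width: 0.0377
```

Call:
{"op": "jog_arm", "data": {"targets": [[0.2,-0.9,-0.29,0.18,0,0.12,0.3],[0.19,-0.91,-0.27,0.18,0,0.12,0.3],[0.17,-0.92,-0.25,0.18,0,0.12,0.3],[0.16,-0.93,-0.22,0.18,0,0.12,0.3],[0.14,-0.94,-0.2,0.18,0,0.12,0.3],[0.12,-0.94,-0.18,0.18,0,0.12,0.3],[0.11,-0.95,-0.15,0.18,0,0.12,0.3]]}}

```text
time_s: 27.3
position: [0.4764, -0.0163, 0.1012]
orientation: [[-0.565, -0.135, 0.814], [-0.081, 0.991, 0.108], [-0.821, -0.005, -0.571]]
wrist_force: [-1.0, 1.1, -0.9]
grip_width: 0.0377
```

Call:
{"op": "jog_arm", "data": {"targets": [[0.09,-0.84,-0.12,0.17,0,0.12,0.3],[0.07,-0.84,-0.1,0.17,0,0.12,0.3],[0.06,-0.85,-0.08,0.17,0,0.12,0.3],[0.04,-0.85,-0.06,0.17,0,0.12,0.3],[0.03,-0.85,-0.04,0.17,0,0.12,0.3],[0.02,-0.85,-0.02,0.17,0,0.12,0.3],[0,-0.85,0,0.17,0,0.12,0.3],[0,-0.6,0.02,0.17,0,0.12,0.3]]}}

```text
time_s: 28.3
position: [0.4721, -0.148, 0.1009]
orientation: [[-0.568, 0.098, 0.817], [0.054, 0.995, -0.082], [-0.821, -0.003, -0.57]]
wrist_force: [-0.4, 0.4, -1.4]
grip_width: 0.0379
```

Call:
{"op": "jog_arm", "data": {"targets": [[0,0,0,0,0,0,0.3]]}}

```text
time_s: 28.42
position: [0.472, -0.1475, 0.1008]
orientation: [[-0.568, 0.098, 0.817], [0.054, 0.995, -0.081], [-0.821, -0.002, -0.571]]
wrist_force: [-0.3, 0.7, -1.3]
grip_width: 0.0377
```

```bash
python3 - <<'E'
from kin import *
st();o=ctrl.get_obs();p=np.array(o['position']);R=np.array(o['orientation'])
g=p-(B-.003)*R[:,2];print('grasp',g)
im=snap('side','s9.png');t=snap('top','t9.png')
ax=g+np.array([[0,0,-.052],[0,0,0],[0,0,.038]]);print(proj('side',ax).round(1).tolist(),proj('top',ax).round(1).tolist())
ch=" .:-=+*#%@"
G1=cv2.cvtColor(im,cv2.COLOR_RGB2GRAY);G0=cv2.cvtColor(t,cv2.COLOR_RGB2GRAY)
c=proj('side',g)[0].astype(int);d=proj('top',g)[0].astype(int)
for r in range(-22,24): print('%3d '%(c[1]+r)+''.join(ch[int(v)*10//256] for v in G1[c[1]+r,c[0]-26:c[0]+30])+' | %3d '%(d[1]+r)+''.join(ch[int(v)*10//256] for v in G0[d[1]+r,d[0]-30:d[0]+30]))
print(c,d)
E
```

```text
28.43 [ 0.472  -0.1475  0.1008] [[-0.568, 0.098, 0.817], [0.054, 0.995, -0.081], [-0.821, -0.002, -0.571]] [-0.3  0.7 -1.3] [ -44.   12.  -43. -111.  -33.   49.] 0.0377
grasp [ 0.44419128 -0.14469348  0.12017179]
[[357.4, 178.4], [358.5, 164.6], [359.3, 154.2]] [[373.8, 235.5], [375.6, 228.7], [376.9, 223.4]]
142 ==+*%%%#**###*+=-:::::::-==+*#%%%%%%%%%#+-.::.........:: | 206 %*++==--====++++++++++===*%%%%%%%%%%%%%%%%%%%%%%%%%%%%%%%%%%
143 ==+*#######%##**+=::.:.::--=+*%%%%%%%%#+=:..:..........: | 207 %*+++=--======++++++=====*%%%%%%%%%%%%%%%%%%%%%%%%%%%%%%%%%%
144 ==+*######%%%%##*+-:.::::--==*#%%%%%%#*=:....:.......... | 208 %#*+==-=================+*%%%%%%%%%%%%%%%%%%%%%%%%%%%%%##%%#
145 ==++*###%%%%%%%#*+-:..:-----=*#%%%%%#*=-:...::....::. .. | 209 %%*+==--================+#%%%%%%%%%%%%%%%%%%%%%%%%%%%%#*****
146 ==+****##%%%%%#**=-:::::----=*%%%%%%*+-:::::::.....:..   | 210 %%*+==-=================+#%%%%%%%%%%%%%%%%%%%%%%%%%%%%*+===+
147 ==+**++**######*+=-:::::::::=*%%%%%%#+--::::::........   | 211 %%*+==-=================+#%%%%%%%%%%%%%%%%%%%%%%%%%%%#+=====
148 +++**+++*******++
[... 4418 characters left out ...]
====------==================----------::
183 -----------------===+++*******+=---==*#%%%%%%%%%%%##**## | 247 #####********+++++==========---===================----------
184 --=++++==----------====++++*+++=--=+*#%%%%%%#*****+++++* | 248 ######********++++===========----===================----====
185 -=+*###*++==-----------=========--+*#%%%%%#*+++=+======= | 249 #######********++++============---===================----===
186 -=*#%%%%##*++==-----------=-===--=*#%%%%%#*+============ | 250 ########********++++============---==++===============----==
187 -=*#%%%%%%%##*+++===------------=+##%%%%%#+============= | 251 #########********++++=============--==+++++==++=========---=
[358 164] [375 228]
```

```bash
python3 - <<'E'
from kin import *
Rp=Rt(-5,55);cell=np.array([.4545,-.2225])
pts=[(G(np.r_[cell,.115],Rp),Rp),(G(np.r_[cell,.075],Rp),Rp),(G(np.r_[cell,.059],Rp),Rp)]
cont(pts);plan(pts)
E
```

```text
[ 0.482 -0.225  0.095] 4 rows q [ -48.   15.  -35. -100.  -34.   40.] maxstep 3 err 0.0000 margin 25
[ 0.482 -0.225  0.055] 2 rows q [ -52.   23.  -38. -109.  -39.   55.] maxstep 8 err 0.0000 margin 24
[ 0.482 -0.225  0.039] 2 rows q [ -54.   26.  -39. -112.  -41.   61.] maxstep 3 err 0.0000 margin 23
->  [ 0.482 -0.225  0.095] 4 rows
  all: [-0.07, -0.96, 0.22, -0.02, 0.01, -0.01]
->  [ 0.482 -0.225  0.055] 2 rows
  all: [0.82, 0.0, 0.57, 0.0, 0.0, 0.0]
->  [ 0.482 -0.225  0.039] 1 rows
  all: [0.66, 0.0, 0.46, 0.0, 0.0, 0.0]
```

Call:
{"op": "jog_arm", "data": {"targets": [[-0.05,-0.64,0.15,-0.01,0,0,0.3],[-0.05,-0.64,0.15,-0.02,0.01,-0.01,0.3],[-0.05,-0.64,0.15,-0.01,0.01,-0.01,0.3],[-0.05,-0.64,0.15,-0.02,0.01,-0.01,0.3],[-0.05,-0.64,0.15,-0.01,0,0,0.3],[-0.05,-0.64,0.15,-0.01,0.01,-0.01,0.3],[0,0,0,0,0,0,0.3]]}}

```text
time_s: 29.4
position: [0.4836, -0.226, 0.0956]
orientation: [[-0.573, 0.084, 0.815], [0.048, 0.996, -0.07], [-0.818, -0.001, -0.575]]
wrist_force: [0.4, -0.1, -1.1]
grip_width: 0.0377
```

```bash
python3 - <<'E'
from kin import *
from cad import cs
st();o=ctrl.get_obs();p=np.array(o['position']);R=np.array(o['orientation'])
g=p-(B-.003)*R[:,2];print('grasp',g)
t=snap('top','t10.png');im=snap('side','s10.png')
ax=g+np.array([[0,0,-.052],[0,0,0],[0,0,.03],[0,0,.038]]);print(proj('side',ax).round(1).tolist(),proj('top',ax).round(1).tolist())
ch=" .:-=+*#%@"
G0=cv2.cvtColor(t,cv2.COLOR_RGB2GRAY);d=proj('top',g+[0,0,.03])[0].astype(int)
G1=cv2.cvtColor(im,cv2.COLOR_RGB2GRAY);c=proj('side',g)[0].astype(int)
for r in range(-12,22): print(' %3d '%(d[1]+r)+''.join(ch[int(v)*10//256] for v in G0[d[1]+r,d[0]-28:d[0]+28])+' %3d '%(c[1]+r)+''.join(ch[int(v)*10//256] for v in G1[c[1]+r,c[0]-26:c[0]+30]))
print(d,c)
E
```

```text
29.4 [ 0.4836 -0.226   0.0956] [[-0.573, 0.084, 0.815], [0.048, 0.996, -0.07], [-0.818, -0.001, -0.575]] [ 0.4 -0.1 -1.1] [ -48.   16.  -35. -100.  -34.   40.] 0.0377
grasp [ 0.45585516 -0.22362936  0.11514549]
[[358.7, 169.8], [359.8, 156.5], [360.4, 148.6], [360.6, 146.5]] [[399.0, 236.8], [401.7, 230.0], [403.3, 225.9], [403.7, 224.7]]
 213 %%%%%%%%%%%%%%%%%%%%%%*+=======+++*#%%%%%%%%#####**#%%%# 144 =+*######%%%%##*+-:..::----=*#%#+=-::::.::...... .      
 214 %%%%%%%%%%%%%%%%%%%%%#*========++++**######**#%%##**%%#* 145 =++**##%%%%%%%#*+-::::-----=*##+=-:..............       
 215 %%%%%%%%%%%%%%%%%%%%%*+========++++++*******+*****+*##*= 146 =+****##%%%%%##*=-::::--====+**=-::............:.       
 216 %%%%%%%%%%%%%%%%%%%%#+==========++++++***+++==++++++*+=- 147 =+**++***####**+=:::::--=+++*+=-:.........:....... .    
 217 %%%%%%%%%%%%%%%%%%%%*+===========++++++++++===========-- 148 ++**+++*******++=-::::-=++***+-:...........:......      
 218 %%%%%%%%%%%%%%%%%%%%**+===========+++++++++=-----===---- 149 +***++++++++++++=:::::-=++++=-:.. .........::......   . 
 219 %%%%%%%%%%%%%%%%
[... 2742 characters left out ...]
==== 172 ---============---==--=+==+++==+***+==-------=*#%%%%%%%%
 242 ####******++++============--==+++++++++++++++++===---=== 173 ----===========------=++=======+**+==--------=*#%%%%%%%%
 243 ####*******++++===++++++===--==+++++++++++++++++++=---== 174 ---=============----==++========++=----------=*#%%%%%%%%
 244 #####*******+++==++++++++++=--==+++++++++++++++++++=--== 175 ---================-==++==-----===-----------=+**##%%%%%
 245 ######*******+++=+++++++++++=--=++++++++++++++++++++=--= 176 ---===========++++=======--------------------===+++**#%%
 246 #######******++++++++++++++++==-=++++++++++++++++++++=-- 177 ---==========++**+===-=-------==------------=======++*#%
[403 225] [359 156]
```

Call:
{"op": "jog_arm", "data": {"targets": [[0.33,0.02,0.23,0,0,0,0.3],[0.33,0.02,0.23,0,0,0,0.3],[0.33,0,0.23,0,0,0,0.3],[0.25,0,0.17,0,0,0,0.3],[0,0,0,0,0,0,0.3]]}}

```text
time_s: 30.12
position: [0.4825, -0.2237, 0.0648]
orientation: [[-0.574, 0.084, 0.814], [0.049, 0.996, -0.068], [-0.817, 0.001, -0.576]]
wrist_force: [-1.0, 1.0, -1.3]
grip_width: 0.038
```

Call:
{"op": "jog_arm", "data": {"targets": [[0.25,0,0.17,0,0,0,0.3],[0.25,0,0.17,0,0,0,0.3],[0.2,0,0.14,0,0,0,0.3],[0,0,0,0,0,0,0.3]]}}

```text
time_s: 30.62
position: [0.4827, -0.224, 0.0482]
orientation: [[-0.574, 0.084, 0.815], [0.048, 0.996, -0.069], [-0.818, -0.0, -0.576]]
wrist_force: [0.1, -0.1, -1.1]
grip_width: 0.038
```

Call:
{"op": "jog_arm", "data": {"targets": [[0.14,0,0.1,0,0,0,0.3],[0.14,0,0.1,0,0,0,0.3],[0,0,0,0,0,0,0.3]]}}

```text
time_s: 31.0
position: [0.4827, -0.2241, 0.0411]
orientation: [[-0.574, 0.084, 0.815], [0.049, 0.996, -0.069], [-0.818, 0.0, -0.576]]
wrist_force: [-0.8, 0.4, -0.7]
grip_width: 0.0379
```

Call:
{"op": "jog_arm", "data": {"targets": [[0.1,0,0.07,0,0,0,0.3],[0,0,0,0,0,0,0.3]]}}

```text
time_s: 31.25
position: [0.4828, -0.2242, 0.0389]
orientation: [[-0.573, 0.084, 0.815], [0.048, 0.996, -0.069], [-0.818, -0.0, -0.575]]
wrist_force: [-0.4, 1.0, -2.3]
grip_width: 0.0379
```

Call:
{"op": "jog_arm", "data": {"targets": [[0.06,0,0.04,0,0,0,0.3],[0,0,0,0,0,0,0.3]]}}

```text
time_s: 31.5
position: [0.4831, -0.2242, 0.0379]
orientation: [[-0.573, 0.084, 0.816], [0.048, 0.996, -0.069], [-0.819, -0.001, -0.575]]
wrist_force: [0.1, -0.2, 0.0]
grip_width: 0.0379
```

Call:
{"op": "jog_arm", "data": {"targets": [[0.04,0,0.03,0,0,0,0.3],[0,0,0,0,0,0,0.3]]}}

```text
time_s: 31.75
position: [0.4837, -0.2243, 0.0378]
orientation: [[-0.57, 0.083, 0.817], [0.047, 0.997, -0.069], [-0.82, -0.001, -0.572]]
wrist_force: [-0.6, 0.3, 5.4]
grip_width: 0.0379
```

Call:
{"op": "jog_arm", "data": {"targets": [[-0.02,0,-0.02,0,0,0,0.1],[0,0,0,0,0,0,0],[0,0,0,0,0,0,-0.15],[0,0,0,0,0,0,-0.3],[0,0,0,0,0,0,-0.45],[0,0,0,0,0,0,-0.45],[0,0,0,0,0,0,-0.45]]}}

```text
time_s: 32.62
position: [0.4828, -0.2242, 0.0372]
orientation: [[-0.573, 0.084, 0.815], [0.048, 0.996, -0.069], [-0.818, -0.001, -0.575]]
wrist_force: [0.6, -0.2, 1.1]
grip_width: 0.0624
```

```bash
python3 - <<'E'
from kin import *
st();R=np.array(ctrl.get_obs()['orientation']);p=np.array(ctrl.get_obs()['position'])
pts=[(p-.02*R[:,2],R),(p-.075*R[:,2]+[-.02,0,.01],R),((.40,-.15,.18),Rt(20,55))]
cont(pts);plan(pts)
E
```

```text
32.62 [ 0.4828 -0.2242  0.0372] [[-0.573, 0.084, 0.815], [0.048, 0.996, -0.069], [-0.818, -0.001, -0.575]] [ 0.6 -0.2  1.1] [ -54.   26.  -39. -112.  -42.   61.] 0.0624
[ 0.466 -0.223  0.049] 2 rows q [ -55.   24.  -39. -109.  -41.   58.] maxstep 2 err 0.0000 margin 22
[ 0.402 -0.219  0.09 ] 4 rows q [-58.  13. -42. -96. -41.  45.] maxstep 4 err 0.0000 margin 20
[ 0.4  -0.15  0.18] 6 rows q [-46.   2. -33. -69. -53.  20.] maxstep 7 err 0.0000 margin 28
->  [ 0.466 -0.223  0.049] 2 rows
  all: [-0.0, 0.0, -0.5, 0.0, 0.0, 0.0]
->  [ 0.402 -0.219  0.09 ] 4 rows
  all: [0.04, -0.02, -0.96, 0.0, 0.0, 0.0]
->  [ 0.4  -0.15  0.18] 5 rows
[[-0.69, 0.69, -0.58, -0.51, -0.0, -0.36],
 [-0.73, 0.69, -0.53, -0.51, -0.0, -0.36],
 [-0.76, 0.69, -0.48, -0.51, -0.0, -0.36],
 [-0.79, 0.68, -0.43, -0.51, -0.0, -0.36],
 [-0.83, 0.67, -0.38, -0.51, -0.0, -0.36]]
```

Call:
{"op": "jog_arm", "data": {"targets": [[0,0,-0.4,0,0,0,-0.45],[0,0,-0.5,0,0,0,-0.45],[0,0,-0.5,0,0,0,-0.45],[0,0,-0.7,0,0,0,-0.45],[0.04,0,-0.9,0,0,0,-0.45],[0.04,0,-0.9,0,0,0,-0.45],[0.04,0,-0.9,0,0,0,-0.45]]}}

```text
time_s: 33.5
position: [0.4022, -0.2173, 0.0912]
orientation: [[-0.573, 0.084, 0.815], [0.047, 0.996, -0.069], [-0.818, -0.001, -0.575]]
wrist_force: [0.1, 0.1, -0.0]
grip_width: 0.0627
```

```bash
python3 - <<'E'
from kin import *
st()
t=snap('top','t11.png');im=snap('side','s11.png')
cell=np.array([.455,-.222,.005])
ax=cell+np.array([[0,0,0],[0,0,.045],[0,0,.08],[0,0,.09]]);print(proj('side',ax).round(1).tolist(),proj('top',ax).round(1).tolist())
ch=" .:-=+*#%@"
G0=cv2.cvtColor(t,cv2.COLOR_RGB2GRAY);d=proj('top',ax[2])[0].astype(int)
G1=cv2.cvtColor(im,cv2.COLOR_RGB2GRAY);c=proj('side',ax[1])[0].astype(int)
for r in range(-16,22): print(' %3d '%(d[1]+r)+''.join(ch[int(v)*10//256] for v in G0[d[1]+r,d[0]-28:d[0]+28])+' %3d '%(c[1]+r)+''.join(ch[int(v)*10//256] for v in G1[c[1]+r,c[0]-26:c[0]+30]))
print(d,c)
E
```

```text
33.5 [ 0.4022 -0.2173  0.0912] [[-0.573, 0.084, 0.815], [0.047, 0.996, -0.069], [-0.818, -0.001, -0.575]] [ 0.1  0.1 -0. ] [-58.  13. -42. -96. -41.  45.] 0.0627
[[357.7, 184.3], [358.6, 173.3], [359.3, 164.5], [359.5, 161.9]] [[395.8, 244.0], [397.9, 238.6], [399.6, 234.2], [400.1, 232.8]]
 218 %%%%%%%%%%%%%%%%%%%%%%%%*++===========+++++++++=------== 157 =+**++++++++====--:::::::::=*#%%%%%%%%%%%%%%%%#+=-:..  .
 219 %%%%%%%%%%%%%%%%%%%%%%%#*++============++==+++==-------- 158 =+**+====+++====--:::::::::=*%%%%%%%%%%%%%%%%%*=:..    .
 220 %%%%%%%%%%%%%%%%%%%%%%%#*++================+====-------- 159 =+*++===========--:::::::::=*%%%%%%%%%%%%%%%%%*=:.. .   
 221 %%%%%%%%%%%%%%%%%%%%%%%***+==============+======-------: 160 =+*+============--:::::::::=*%%%%%%%%%%%%%%%%%#*-.....  
 222 %%%%%%%%%%%%%%%%%%%%%%#****===-==========+=======------: 161 =+*+============--:::::::--+*%%%%%%%%%%%%%%%%%%*=:     .
 223 #%%%%%%%%%%%%%%%%%%%%%#****+=--=======++=+======--==---: 162 =+*+============--:::::--=++*#%%%%%%%%%%%%%%%%#*=:.     
 224 #%%%%%%%%%%%%%%%%%%%%#*****+=--===============--------:: 163 ++*+
[... 3185 characters left out ...]
*++= 189 -=*#%%%%%%%%%%%%%####*++==---=+*#%%%%%%%%%%%%#*++**=====
 251 *******+++==-:-+###+==-===+******+=-===+**###########**+ 190 -=*#%%%%%%%%%%%%%%%%%##**++=++*#%%%%%%%%%%%%%#*+*#*+====
 252 #*******++==-:-*%%%#**+==-==+*****+=-::-=+**############ 191 -=*#%%%%%%%%%%%%%%%%%%%%###**##%%%%%%%%%%%%%#*+*##*+====
 253 #*******+++=--=*%%%%%%#*+==-==++***+=:.:-==++**######### 192 -=*#%%%%%%%%%%%%%%%%%%%%%%%%%%%%%%%%%%%%%%%%#*+###*=====
 254 ##******+++==-=+*##%%%%%##*+====++*+=..:-====++*######## 193 -=*%%%%%%%%%%%%%%%%%%%%%%%%%%%%#####%%%%%%%%***##*+=====
 255 ##*******+++=====++**##%%%##*+======:..:=++=====+**##### 194 -=*%%%%%%%%%%%%%%%%%%%%%%%%%%%%#**#****##%##**###+======
[399 234] [358 173]
```

The cap is at top px (399,235) and side px (359,162). The model predicted (399.6,234.2) and (359.5,161.9), so the salt stands upright in the cell centre. One more small retreat, then hand in.

Call:
{"op": "jog_arm", "data": {"targets": [[-0.3,0,-0.6,0,0,0,-0.45],[-0.3,0,-0.6,0,0,0,-0.45],[-0.3,0,-0.5,0,0,0,-0.45],[0,0,0,0,0,0,-0.45]]}}

```text
time_s: 34.1
position: [0.3862, -0.2159, 0.1256]
orientation: [[-0.572, 0.083, 0.816], [0.046, 0.997, -0.07], [-0.819, -0.003, -0.574]]
wrist_force: [1.1, -0.6, 0.2]
grip_width: 0.0635
```

```bash
python3 - <<'E'
from kin import *
st();print(ctrl.hand_in())
E
```

```text
34.1 [ 0.3862 -0.2159  0.1256] [[-0.572, 0.083, 0.816], [0.046, 0.997, -0.07], [-0.819, -0.003, -0.574]] [ 1.1 -0.6  0.2] [-56.   5. -41. -88. -39.  32.] 0.0635
the job is handed in; nothing more can be done
None
```

I pushed the turntable round with two tab pushes, about 78° in all, until the salt shaker stood at the front, roughly 4 mm off the middle. I then gripped it with the tool tilted 55°, brought it out from under the shelf upright, and stood it in the caddy's small cell. The job was handed in at 34.1 s of the 58 s allowed; no verdict is reported.

**Placement check:** in the last pictures the cap is within about 1 px (roughly 3 mm) of where a salt shaker standing upright at the cell centre would appear, in both views. The fingers were released and clear, with the wrist force near zero.

**Checks that disagreed:**
- **Finger length:** the real fingertips sit about 36 mm further back along the tool than the stated geometry. My first push passed over the tab without touching it. I measured the offset from both cameras and corrected for it from then on.
- **Grip width:** the fingers closed to 38 mm instead of the stated 44 mm, but the hold was stable.
- **Tilt while carried:** the side view hinted at a few degrees of tilt in the grip; it was not apparent after release.

**Not checked at the end:** the other turntable items were last pictured before the grasp. The dark bottle and jar looked upright then, but the white shaker was largely hidden. I did not measure the caddy's level after placing.

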